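Roll the third bottle up into the saddle of the storage rack

TASK

Two big capped bottles lie loose in the aluminium storage rack: push the rack's sliding stop in gently until both lie snug, touching each other, the wall at the head of the ramp and the stop. Then, without lifting it, roll the third bottle from the bench up the ramp and over the first one, so that it comes to rest in the groove on top of the two, square with them and roughly centred on the rack: a small pyramid. Never let it fall or run away, do not press hard on the stop, leave the other things on the bench alone, and let go of everything.

Things in the scene. Friction and masses are not known exactly. Their poses are not given: they have to be found in the camera images.
- rack: Aluminium bottle rack fixed to the bench, 170 mm wide. Origin: on the bench, mid width, under the face of the upright wall at the ramp's head. x = loading direction (up the ramp, over the wall's edge, along the well to the stop), y along the lying bottles, z up. Well floor: flat plate from x = 0 to 290 mm, top 4 mm above the bench; open at both sides (y).
- ramp: The rack's plain ramp, a 22 degree slope 170 mm wide, from the bench at rack x = -183 mm up to its top edge at rack x = 0, 74 mm above the bench. Origin: middle of that top edge, on the slope's surface. x = up the slope, y along the edge, z = square out of the slope.
- stop (a joint): Sliding stop at the well's far end: grey upright plate 150 mm wide (rack y), 12 mm thick, 6 to 82 mm above the bench. Its face to the bottles is at rack x = 215 mm minus this value; 0 = open, 75 mm = end of travel, about 55 mm with both bottles snug. Slides stiffly (5 N slowly, more when fast), stays where left. Pressing with over 25 N is too hard.
- stop_face (a point): Centre of the stop's face that looks to the bottles, 44 mm above the bench; its back, where one pushes, is 12 mm further along the rack's +x.
- bottle_a_mid (a point): Centre (on the axis, half-way along the body) of the lower bottle nearest the ramp. All three are alike: white plastic cylinder 80 mm in diameter, body 130 mm long, grey cap 52 mm in diameter reaching 90 mm from the centre along +y; 0.2 to 0.4 kg. y = the bottle's axis; lies along the rack's y, rolls freely.
- bottle_b_mid (a point): Centre of the lower bottle nearest the stop; same shape.
- bottle_c_mid (a point): Centre of the third bottle, on the bench before the ramp's foot, askew; same shape; y = its axis. Rolls freely, also back down the ramp. Surfaces are grippy: shoved up the slope by an upright tool it binds and rides up; it goes well with the tool tilted back with the slope (20 to 40 degrees, fingertips leading, low behind it). Two open fingers side by side along it square it up.
- tip_box: Blue box with clear lid, 120 x 85 x 80 mm, bystander; origin at the centre of its underside.
- beaker: Glass beaker, 80 mm in diameter, 100 mm high, bystander; origin at the centre of its underside.
- jar: Amber jar, 72 mm in diameter, 110 mm high, bystander; origin at the centre of its underside.
- tube_rack: White rack, 100 x 200 x 65 mm, bystander; origin at the centre of its underside.
Things that resemble listed ones, but are neither listed nor needed, are in the scene too. Leave any yellow look-alike of the part that bears bottle_b_mid alone. What is shaped like the part that bears bottle_a_mid but purple is not meant.

How it is judged:
On the way, in this order (a step that is already met when the one before it is completed fails the run):
1. the stop is in and both lower bottles lie snug: less than 4 mm of play in all between ramp wall and stop, while the third bottle is not yet up (x of stop_face in the frame of rack below 0.164 m and height (world z) of each of bottle_a_mid, bottle_b_mid below 0.05 m and height (world z) of bottle_c_mid below 0.06 m), for 0.2 s.
2. the third bottle is on the ramp, rolling up it (x of bottle_c_mid in the frame of ramp between -0.12 and -0.01 m and z of bottle_c_mid in the frame of ramp between 0.034 and 0.046 m), for 0.1 s.
At the end, for the whole second after the job is handed in: the stop holds the two lower bottles snug (under 6 mm of play in all), and the third lies at rest in the groove on top of both, touching them, its centre within 35 mm of the rack's mid width and its axis within 7 degrees of theirs (x of stop_face in the frame of rack below 0.166 m and distance between bottle_c_mid and bottle_a_mid below 0.09 m and distance between bottle_c_mid and bottle_b_mid below 0.09 m and height (world z) of bottle_c_mid between 0.107 and 0.118 m and height (world z) of each of bottle_a_mid, bottle_b_mid below 0.05 m and x of bottle_c_mid in the frame of rack between 0.07 and 0.09 m and y of bottle_c_mid in the frame of rack between -0.035 and 0.035 m and angle between the y axis of bottle_c_mid and the y axis of rack, either way round below 0.12 rad and linear speed of bottle_c below 0.02 m/s).
It fails at once if the third bottle falls or runs away (faster than 0.7 m/s) (linear speed of bottle_c above 0.7 m/s).
It fails at once if the third bottle is lifted off the bench, the ramp or the lower bottles (by more than about 15 mm) (height (world z) of bottle_c_mid above 0.145 m or (height (world z) of bottle_c_mid above 0.057 m and x of bottle_c_mid in the frame of rack below -0.2 m) or (z of bottle_c_mid in the frame of ramp above 0.057 m and x of bottle_c_mid in the frame of rack between -0.18 and -0.02 m)).
It fails at once if the stop is pressed on with more than 30 N (contact force between stop and the fingers above 30 N).
It fails at once if another thing on the bench is disturbed (distance of any of tip_box, beaker, jar, tube_rack from where it was at the start of the episode above 0.03 m).
It also fails if it takes over 62 s, if anything falls off the work surface, if the arm or the gripper's body presses on something with over 40 N, if the wrist force passes 120 N, or if a joint passes its speed limit or range.

ROBOT

A 7-joint arm with a two-finger parallel gripper is mounted at the origin on the work surface. World frame = base frame: x ahead of the robot, y to its left, z up, the work surface at z = 0. Lengths are in m, angles in rad, forces in N, time in s.
With the tool pointing down it reaches from about 0.425 to 0.95 m from the base axis. Payload 4.7 kg.
Tool frame: the origin (TCP) lies at the very end of the fingers, on their centre line; the grasp point (between the pads) lies 19 mm behind it; y points along the fingers, x is the direction in which the jaws open and shut, and the axes are right-handed (so a half turn about y gives the same grasp; the last joint's range is limited). The gripper opens to 85 mm and grips with 20 to 120 N. Pads are 22 mm wide; open, the fingers measure 114 mm over their backs; the gripper's body (76 mm by 85 mm) begins 54 mm behind the grasp point. The pads swing forward as they close: fully open they stand 13 mm farther back than shut.
Start: joints at [-1.325, 0.469, -0.049, 1.532, 0.024, 1.141, -0.082], TCP at [0.183, 0.65, 0.207] pointing down, gripper open.
Joint ranges: [-2.59, 2.59], [-0.33, 1.99], [-1.39, 1.29], [0.1, 2.45], [-1.04, 4.18], [0.21, 1.99], [-2.66, 2.66]. Speed limits (rad/s): [2.57, 2.57, 3.14, 3.14, 3.14, 3.14, 3.14].

INTERFACE

Orientations are given as a unit quaternion [w, x, y, z].
In Python, from bench import manip, camera, ticket, finder gives the robot as it stands.
- The arm moves only by the tool send_rows, never from a script. Its argument "moves" is a list that holds one entry, the list of rows, each a list of 7 numbers: the shift along the tool's x, y, z in m, then the turn, a rotation vector about the tool's x, y, z in rad, then the opening, from 0 (shut) to 1 (fully open). A call has 1 to 5 rows; each row is the pose to reach, as a shift and turn from the pose commanded when the call began, along the tool's axes at that moment; what a row does not reach only later rows make up. A row lasts 1/12 s, in which the tool goes at most 41.7 mm and 7.16 degrees, less where a joint would pass 70% of its speed; a pose out of reach is approached as far as the arm can. A call with a gripper value outside its range is refused whole. The fingers move at their own pace and stop on an object; "newtons" is the grip in N (left out, the last holds). Time passes only in rows, so rows that repeat a pose let the fingers close. It gives the time, the measured TCP pose, the force and the opening at its end, in the units of the state.
- manip.state(): the state, without advancing time (a new reading comes with each control period).
- camera(name): name is "side" or "top" or "wrist"; returns a dict with "image" (480x640x3 uint8, blue, green, red), "intrinsics" (3x3 intrinsics, pixels), "distortion" ([k1, k2, p1, p2, k3] as OpenCV has them; the pictures are not rectified), "cam_to_world" (4x4, takes a point from camera to world coordinates). Camera axes: x right, y up, looking along -z (the intrinsics and any distortion apply to the point x, -y, -z); pixel columns grow to the right and rows downward; lengths in m; the calibration is good to about 2 mm. A picture is of the moment at which its call begins. There is no depth.
- ticket.sign_off(): hands the job in, once; it reports no verdict.
Trained networks look in a picture, given as the dict that the camera call returned (one of the last four; its "shot" number tells which), for a name from the list of things; names that differ only in an ending like _2 or _b are one class to them, and where a whole thing is asked for, a point or a joint stands for the part that bears it (a point fixed in the world has none). Each returns a list of dicts, best first, with "conf" (0 to 1); they miss things now and then, are a little off and sometimes report something else, mostly with a low value. They report only what shows in the picture. A call takes as long as a camera call. They do not tell look-alikes from the thing itself.
- finder.spot_in(picture, label): "box" ([left, top, right, bottom] in pixels, round what is visible of it).
- finder.trace(picture, label): "mask" (480x640 bool, what is visible of it) and "box" ([left, top, right, bottom] in pixels, round what is visible of it).
The state is a dict: "time": time; "joint_pos": joint angles; "joint_vel": joint speeds; "joint_torque": joint torques, N m; "tcp_pos": TCP position; "orientation": TCP orientation; "contact_force": force on the tool from outside, world axes, zero at the start; "ft_torque": the same for the moment, N m; "grip_width": finger opening in m.
Only numpy, scipy, OpenCV 4.12 (cv2) and the standard library are available. Lean on these libraries where they do the work, as an engineer would, in place of code of your own. Each camera call takes 0.05 s, during which the arm holds its last target.

## Working session

There is one attempt and no reset: what is moved stays moved. The work goes in short steps, Python scripts to look and compute and a tool call to move; the robot and the scene stay as the last step left them, time stands still between calls to the robot, and variables do not carry over. Pictures are saved under pics/ and viewed, and the job is handed in when it is done.

Besides the shell and the picture viewer there is one more tool, called after ">>>" as a command line: name --argument value ..., lists and objects as JSON in quotes. send_rows: Moves the arm, as the interface text tells. Its arguments: {"type":"object","properties":{"moves":{"type":"array","items":{"type":"array","items":{"type":"array","items":{"type":"number"}}}},"newtons":{"type":"number"}},"required":["moves"]}

```bash
mkdir -p pics; ls
python3 - <<'E'
from bench import manip,camera
import cv2
s=manip.state()
for k,v in s.items(): print(k,v)
for n in ("side","top","wrist"):
    c=camera(n); cv2.imwrite(f"pics/{n}0.png",c["image"]); print(n,c["intrinsics"].tolist(),c["distortion"],c["cam_to_world"].tolist(),c["shot"])
E
```

```text
pics
time 0.0
joint_pos [-1.32490235  0.46948163 -0.04859116  1.53367341  0.02410835  1.14100716
 -0.08229465]
joint_vel [ 0.00042269  0.00015794 -0.00060091  0.00073131  0.00039942  0.00051773
 -0.00041832]
joint_torque [-3.40822180e-05 -5.10307431e+01 -4.65746806e-02 -2.37705106e+01
  1.06799774e-02  7.46472913e-03 -7.19622250e-06]
tcp_pos [0.18298639 0.64907372 0.20594305]
orientation [-0.5633164   0.56420838  0.42627428 -0.42735673]
contact_force [ 0.34756334 -0.13269741  0.12019509]
ft_torque [ 0.00021092 -0.00114825 -0.04136498]
grip_width 0.08527105422558795
side [[501.4481179436459, 0.0, 314.9429785280944], [0.0, 501.4481179436459, 234.56398178702054], [0.0, 0.0, 1.0]] [-0.11184036  0.          0.          0.          0.        ] [[0.9033569092423499, 0.2990119283600118, -0.3074705859469095, 0.21901563929564788], [-0.4283989651397078, 0.5947977305802085, -0.6802131918478654, -0.7731819741450229], [-0.020509051448960192, 0.746195367444117, 0.6654110401951584, 0.8589394539188171], [0.0, 0.0, 0.0, 1.0]] 1
top [[574.7647103649409, 0.0, 323.95061330158427], [0.0, 574.7647103649409, 240.91947453091277], [0.0, 0.0, 1.0]] [-0.06428807  0.          0.          0.          0.        ] [[-0.012232952942712554, 0.9993925742105377, -0.03263184755934582, 0.5021412846000528], [-0.999860060131206, -0.011853217401284163, 0.01180514259377244, -0.002267446763034325], [0.011411179462386206, 0.032771692816711516, 0.9993977191955185, 1.5147977323522483], [0.0, 0.0, 0.0, 1.0]] 2
wrist [[402.73844928192767, 0.0, 320.6876272843955], [0.0, 402.73844928192767, 239.6761186532474], [0.0, 0.0, 1.0]] [-0.06910428  0.          0.          0.          0.        ] [[0.27023226581228094, -0.9215553778499426, -0.27876550731718674, 0.11281199681095311], [0.9627910694939773, 0.25781207580743276, 0.08103264817654592, 0.6698118445631327], [-0.0028069586035622206, -0.290290577049463, 0.9569344292372836, 0.37309243844391743], [0.0, 0.0, 0.0, 1.0]] 3
```

View pics/side0.png

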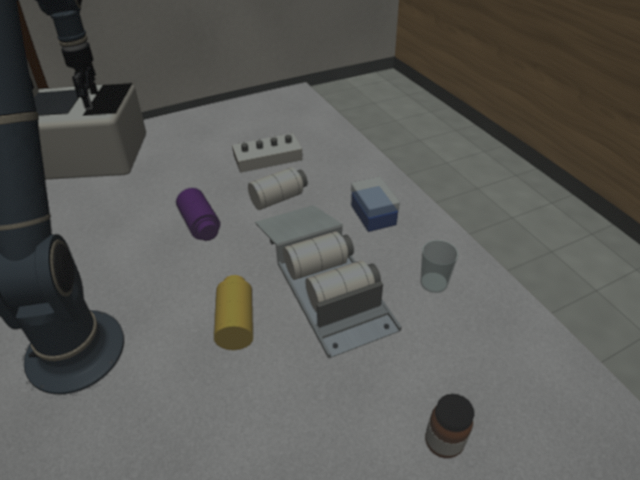

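View pics/top0.png

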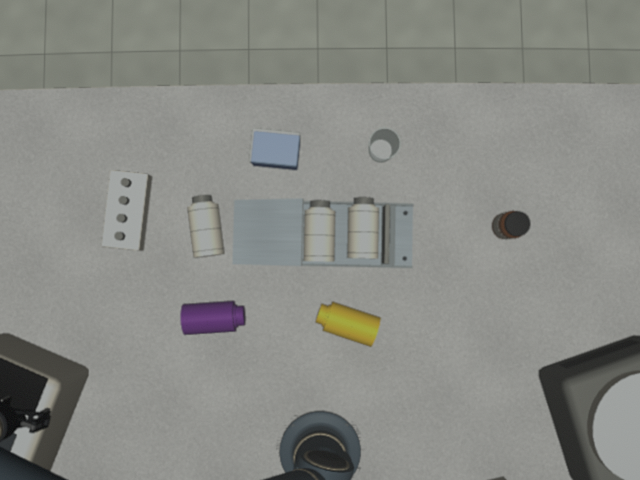

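View pics/wrist0.png

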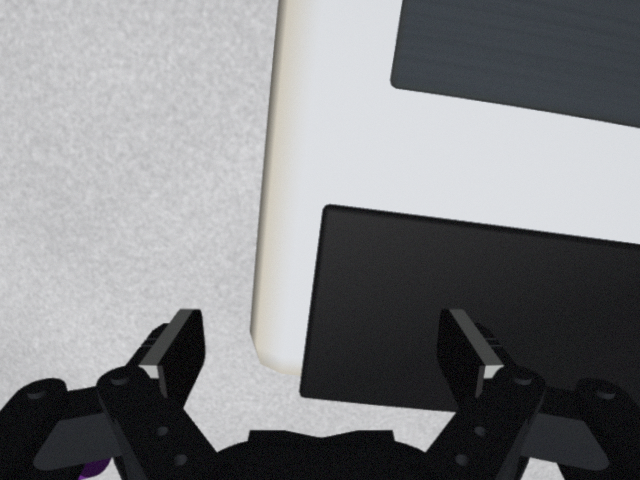

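The image's right is world −y, which is the rack's +x. In the top view there are three white bottles: C at (205,228) by the ramp foot, A at (319,232) and B at (363,230) in the rack, with the grey stop at x≈387. The purple bottle (212,317) and the yellow bottle (348,323) are decoys because only white ones match the description. Next I'll measure.

```bash
cat > h.py <<'E'
import numpy as np, cv2
from scipy.spatial.transform import Rotation as R
def ray(c,uv):
    K=c["intrinsics"];p=cv2.undistortPoints(np.array(uv,float).reshape(-1,1,2),K,np.array(c["distortion"])).reshape(-1,2)
    d=np.c_[p[:,0],-p[:,1],-np.ones(len(p))]@c["cam_to_world"][:3,:3].T
    return c["cam_to_world"][:3,3],d
def onz(c,uv,z):
    o,d=ray(c,uv); t=(z-o[2])/d[:,2]; return o+t[:,None]*d
def proj(c,P):
    T=np.linalg.inv(c["cam_to_world"]);q=np.atleast_2d(P)@T[:3,:3].T+T[:3,3]
    q=q*[1,-1,-1]
    return cv2.projectPoints(q,np.zeros(3),np.zeros(3),c["intrinsics"],np.array(c["distortion"]))[0].reshape(-1,2)
def rot(s):
    q=s["orientation"];return R.from_quat([q[1],q[2],q[3],q[0]])
E
python3 - <<'E'
from bench import manip,camera,finder
from h import *
s=manip.state(); print(rot(s).as_matrix().round(3))
c=camera("top")
c={**c}
for k in("intrinsics","distortion","cam_to_world"): c[k]=np.array(c[k])
for l in ("bottle_c_mid","rack","ramp","stop","tube_rack","tip_box","beaker","jar"):
    for f in finder.trace(c,l):
        if f["conf"]<.3: continue
        cn=cv2.minAreaRect(np.argwhere(f["mask"])[:,::-1].astype(np.float32))
        print(l,round(f["conf"],2),np.round(f["box"]),np.round(cn[0],1),np.round(cn[1],1),round(cn[2],1), onz(c,[cn[0]],.04).round(3))
b=cv2.resize(c["image"][170:290,160:420],None,fx=3,fy=3,interpolation=cv2.INTER_CUBIC);cv2.imwrite("pics/t1.png",b)
E
```

```text
[[ 0.271 -0.    -0.962]
 [ 0.962 -0.001  0.271]
 [-0.001 -1.    -0.   ]]
bottle_c_mid 0.86 [188. 197. 224. 258.] [204.7 225.2] [62.3 32.6] 82.9 [[0.594 0.286 0.04 ]]
rack 0.69 [236. 196. 415. 269.] [322.5 231.9] [180.5  68. ] 1.6 [[ 0.574 -0.016  0.04 ]]
ramp 0.8 [235. 197. 303. 267.] [267.5 231.5] [67. 69.] 90.0 [[0.576 0.125 0.04 ]]
stop 0.78 [385. 203. 396. 265.] [387.5 234. ] [60. 13.] 90.0 [[ 0.566 -0.183  0.04 ]]
tube_rack 0.72 [103. 170. 150. 251.] [126.4 209.9] [43.8 77. ] 6.3 [[0.637 0.489 0.04 ]]
tip_box 0.66 [248. 128. 299. 169.] [274.3 148.9] [49.  38.3] 6.3 [[0.79  0.106 0.04 ]]
beaker 0.65 [368. 130. 402. 162.] [384. 145.] [34. 32.] 90.0 [[ 0.797 -0.178  0.04 ]]
```

View pics/t1.png

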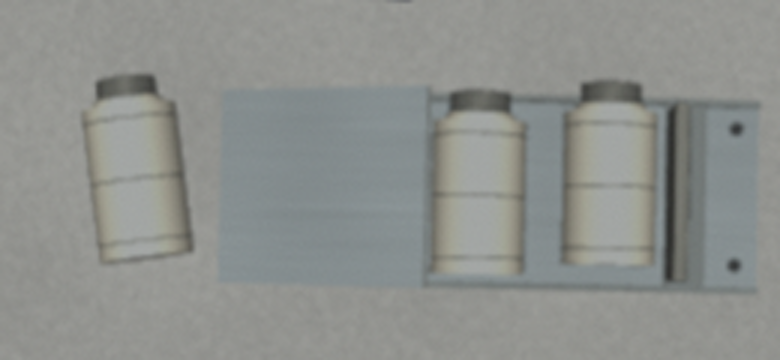

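The crop confirms it: white bottle C is at left in crop pixels (137,183), A is at (479,195), B at (610,185), and the stop is at x≈680. The ramp spans crop x 218 to 428. I'll fit the rack pose from the corners.

```bash
cat >> h.py <<'E'
def cam(n):
    from bench import camera
    c=dict(camera(n))
    for k in("intrinsics","distortion","cam_to_world"): c[k]=np.array(c[k])
    return c
E
python3 - <<'E'
from h import *
from scipy.optimize import least_squares
c=cam("top")
px=lambda a:np.array(a,float)/3+[160-1/3,170-1/3]
uv=px([(218,88),(218,280),(428,87),(425,287),(758,103),(756,290)])
L=[(-.183,.085,0),(-.183,-.085,0),(0,.085,.074),(0,-.085,.074),(.29,.085,.004),(.29,-.085,.004)]
L=np.array(L)
def W(p,L):
    a=p[2];return np.c_[p[0]+L[:,0]*np.cos(a)-L[:,1]*np.sin(a),p[1]+L[:,0]*np.sin(a)+L[:,1]*np.cos(a),L[:,2]]
r=least_squares(lambda p:(proj(c,W(p,L))-uv).ravel(),[.57,.05,-1.57])
print(r.x,np.degrees(r.x[2]),r.fun.reshape(-1,2).round(1))
print("bottles mid z.044/.084", onz(c,px([(479,197),(610,187)]),.08).round(3))
e=onz(c,px([(137,184),(130,110),(147,258),(83,117),(100,263),(178,105),(192,250)]),.04);print("C",e.round(3))
print("capend",onz(c,px([(126,75)]),.05).round(3))
print("tube rack right side top", onz(c,[(150,173),(143,250)],.065).round(3))
print("stop top", onz(c,px([(672,103),(668,282),(684,103),(681,282)]),.082).round(3))
E
```

```text
[ 0.57355195  0.03707582 -1.60314636] -91.85352032324006 [[ 1.3  0.3]
 [-0.3  0.7]
 [-0.2 -0.9]
 [-0.7  0. ]
 [ 0.1 -1. ]
 [-0.1  1. ]]
bottles mid z.044/.084 [[ 0.563 -0.008  0.08 ]
 [ 0.57  -0.117  0.08 ]]
C [[0.579 0.285 0.04 ]
 [0.643 0.291 0.04 ]
 [0.516 0.277 0.04 ]
 [0.638 0.331 0.04 ]
 [0.512 0.317 0.04 ]
 [0.647 0.249 0.04 ]
 [0.522 0.238 0.04 ]]
capend [[0.672 0.292 0.05 ]]
tube rack right side top [[0.727 0.421 0.065]
 [0.532 0.439 0.065]]
stop top [[ 0.64  -0.17   0.082]
 [ 0.49  -0.164  0.082]
 [ 0.64  -0.18   0.082]
 [ 0.49  -0.175  0.082]]
```

Run:
```python
from h import *
c=cam("side")
b=cv2.resize(c["image"][130:370,160:480],None,fx=2.5,fy=2.5,interpolation=cv2.INTER_CUBIC);cv2.imwrite("pics/s1.png",b)
```

```text
(no output)
```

View pics/s1.png

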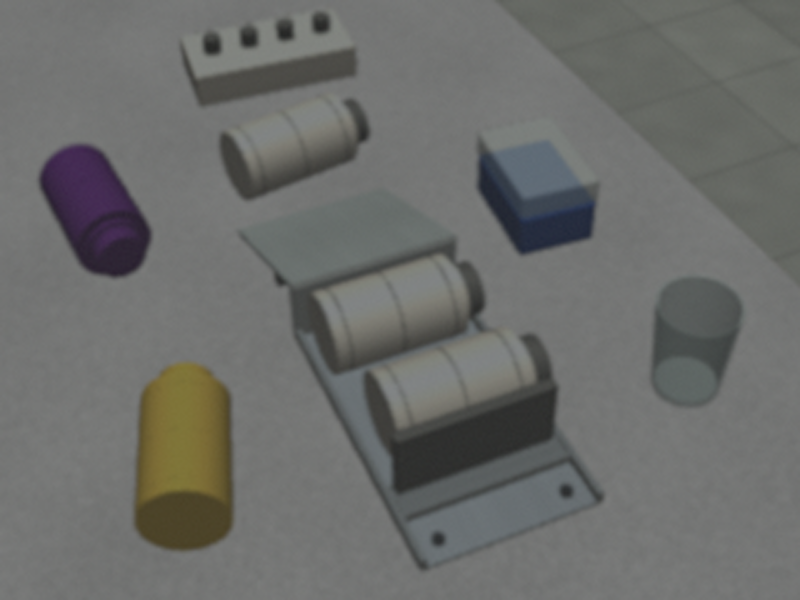

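Rack fit: origin (0.5735, 0.037), yaw −91.9°, residual about 1 px. C is at rack (−0.248, −0.002) and about 8° askew. A is at rack x≈0.045 and B at x≈0.154, and all of these agree with the given sizes. I'll go behind the stop first.

```bash
cat >> h.py <<'E'
RO=np.array([.5735,.037]);RA=-1.6031
RX=np.array([np.cos(RA),np.sin(RA),0]);RY=np.array([-np.sin(RA),np.cos(RA),0])
def r2w(x,y,z): return np.array([RO[0],RO[1],0])+x*RX+y*RY+np.array([0,0,z])
def w2r(p):
    d=np.asarray(p)-[RO[0],RO[1],0];return np.array([d@RX,d@RY,d[2]])
def ori(tilt,yaw=0):
    # tool x=+rackY, y down (leaning fwd to rack +x by tilt deg), z=back
    t=np.radians(tilt);y=np.sin(t)*RX-np.cos(t)*np.array([0,0,1.]);x=RY
    M=R.from_matrix(np.c_[x,y,np.cross(x,y)]);return R.from_rotvec([0,0,np.radians(yaw)])*M
def delta(pos,tilt,yaw=0):
    from bench import manip
    s=manip.state();A=rot(s);d=A.inv().apply(pos-s["tcp_pos"]);v=(A.inv()*ori(tilt,yaw)).as_rotvec()
    print("t",round(s["time"],2),"rackTCP",w2r(s["tcp_pos"]).round(4),"shift",d.round(4),"rot",v.round(4),"F",np.array(s["contact_force"]).round(1),"w",round(s["grip_width"],3),"q",np.round(s["joint_pos"],2))
E
python3 -c "
from h import *
delta(r2w(.27,0,.2),0)"
```

```text
t 0.7 rackTCP [-0.5998 -0.41    0.2071] shift [-0.7459  0.0069 -0.6068] rot [-2.0000e-04  1.3283e+00  0.0000e+00] F [ 0.1 -0.8 -0.2] w 0.085 q [-1.32  0.47 -0.05  1.53  0.02  1.14 -0.08]
```

>>> send_rows --moves '[[[-0.746, 0.007, -0.607, 0, 1.328, 0, 1], [-0.746, 0.007, -0.607, 0, 1.328, 0, 1], [-0.746, 0.007, -0.607, 0, 1.328, 0, 1], [-0.746, 0.007, -0.607, 0, 1.328, 0, 1], [-0.746, 0.007, -0.607, 0, 1.328, 0, 1]]]'

```text
time: 1.12
tcp_pos: [0.2664, 0.4566, 0.2056]
orientation: [0.669, -0.668, -0.231, 0.231]
contact_force: [0.3, 0.2, 0.6]
grip_width: 0.0853
```

```bash
python3 -c "
from h import *
delta(r2w(.27,0,.2),0)"
```

```text
t 1.12 rackTCP [-0.4095 -0.3205  0.2056] shift [-0.1907  0.0053 -0.7267] rot [-5.000e-04  6.974e-01  2.000e-04] F [0.3 0.2 0.6] w 0.085 q [-1.22  0.23  0.11  1.89 -0.03  1.03 -0.43]
```

>>> send_rows --moves '[[[-0.19, 0.005, -0.727, 0, 0.697, 0, 1], [-0.19, 0.005, -0.727, 0, 0.697, 0, 1], [-0.19, 0.005, -0.727, 0, 0.697, 0, 1], [-0.19, 0.005, -0.727, 0, 0.697, 0, 1], [-0.19, 0.005, -0.727, 0, 0.697, 0, 1]]]'

```text
time: 1.53
tcp_pos: [0.3504, 0.2661, 0.2045]
orientation: [0.707, -0.707, -0.014, 0.014]
contact_force: [1.1, 0.5, 0.2]
grip_width: 0.0858
```

```bash
python3 -c "
from h import *
delta(r2w(.27,0,.2),0)"
```

```text
t 1.53 rackTCP [-0.2217 -0.2304  0.2045] shift [ 0.1942  0.004  -0.5071] rot [-0.0012  0.0724  0.0005] F [1.1 0.5 0.2] w 0.086 q [-1.04  0.08  0.31  2.08 -0.03  0.99 -0.67]
```

>>> send_rows --moves '[[[0.04, 0.004, -0.02, 0, 0.072, 0, 1], [0.07, 0.004, -0.05, 0, 0.072, 0, 1], [0.1, 0.004, -0.08, 0, 0.072, 0, 1], [0.12, 0.004, -0.115, 0, 0.072, 0, 1], [0.14, 0.004, -0.15, 0, 0.072, 0, 1]]]'

```text
time: 1.95
tcp_pos: [0.4972, 0.1247, 0.2004]
orientation: [0.707, -0.707, 0.008, -0.009]
contact_force: [-0.1, 0.7, 0.1]
grip_width: 0.0854
```

```bash
python3 -c "
from h import *
delta(r2w(.28,0,.2),0)"
```

```text
t 1.95 rackTCP [-0.0852 -0.0791  0.2004] shift [ 7.650e-02  3.000e-04 -3.657e-01] rot [-0.0005  0.0072  0.0011] F [-0.1  0.7  0.1] w 0.085 q [-0.73  0.22  0.48  1.94 -0.12  1.01 -0.23]
```

>>> send_rows --moves '[[[0.016, 0, -0.04, 0, 0.007, 0, 1], [0.03, 0, -0.08, 0, 0.007, 0, 1], [0.045, 0, -0.12, 0, 0.007, 0, 1], [0.06, 0, -0.16, 0, 0.007, 0, 1], [0.076, 0, -0.2, 0, 0.007, 0, 1]]]'

```text
time: 2.37
tcp_pos: [0.5649, -0.0726, 0.2004]
orientation: [0.707, -0.707, 0.011, -0.012]
contact_force: [0.7, -1.0, -0.7]
grip_width: 0.0856
```

```bash
python3 -c "
from h import *
delta(r2w(.28,0,.04),0)"
```

```text
t 2.37 rackTCP [ 0.1098 -0.0051  0.2004] shift [ 0.0051  0.1603 -0.1703] rot [-0.0005 -0.0005  0.0006] F [ 0.7 -1.  -0.7] w 0.086 q [-0.39  0.33  0.57  1.82 -0.2   1.05  0.22]
```

>>> send_rows --moves '[[[0.003, 0, -0.04, 0, 0, 0, 1], [0.004, 0, -0.08, 0, 0, 0, 1], [0.005, 0, -0.12, 0, 0, 0, 1], [0.005, 0, -0.16, 0, 0, 0, 1], [0.005, 0.02, -0.17, 0, 0, 0, 1]]]'

```text
time: 2.78
tcp_pos: [0.5643, -0.2508, 0.1842]
orientation: [-0.704, 0.71, -0.012, 0.018]
contact_force: [-0.5, -0.8, 0.8]
grip_width: 0.0856
```

>>> send_rows --moves '[[[0, 0.04, 0, 0, 0, 0, 1], [0, 0.075, 0, 0, 0, 0, 1], [0, 0.1, 0, 0, 0, 0, 1], [0, 0.125, 0, 0, 0, 0, 1], [0, 0.135, 0, 0, 0, 0, 1]]]'

```text
time: 3.2
tcp_pos: [0.5619, -0.2395, 0.0416]
orientation: [0.708, -0.706, 0.013, -0.01]
contact_force: [-0.0, 0.0, -0.3]
grip_width: 0.0852
```

```bash
python3 -c "
from h import *
delta(r2w(.26,0,.04),0)
c=cam('side')
b=cv2.resize(c['image'][130:370,160:480],None,fx=2.5,fy=2.5,interpolation=cv2.INTER_CUBIC);cv2.imwrite('pics/s2.png',b)
"
```

```text
t 3.2 rackTCP [ 0.2767 -0.0026  0.0416] shift [0.0026 0.0016 0.0167] rot [-0.0019 -0.0004 -0.0054] F [-0.   0.  -0.3] w 0.085 q [-0.03  0.6   0.51  1.85 -0.39  0.8   0.65]
```

View pics/s2.png

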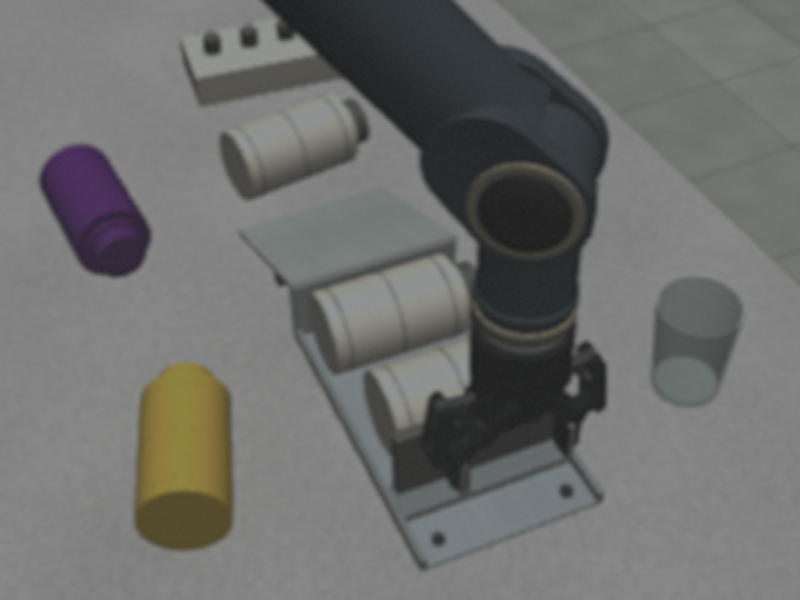

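The open fingers stand upright just behind the stop (near crop (490,450)) and clear of everything. I'll approach gently.

>>> send_rows --moves '[[[0.002, 0, 0.005, 0, 0, 0, 1], [0.002, 0, 0.01, 0, 0, 0, 1], [0.002, 0, 0.015, 0, 0, 0, 1], [0.002, 0, 0.02, 0, 0, 0, 1], [0.002, 0, 0.025, 0, 0, 0, 1]]]'

```text
time: 3.67
tcp_pos: [0.5676, -0.2151, 0.0463]
orientation: [-0.707, 0.707, -0.011, 0.012]
contact_force: [-0.4, -0.4, -0.8]
grip_width: 0.0858
```

>>> send_rows --moves '[[[0, 0, 0.003, 0, 0, 0, 1], [0, 0, 0.006, 0, 0, 0, 1], [0, 0, 0.009, 0, 0, 0, 1], [0, 0, 0.012, 0, 0, 0, 1], [0, 0, 0.015, 0, 0, 0, 1]]]'

```text
time: 4.08
tcp_pos: [0.5672, -0.2007, 0.0451]
orientation: [-0.707, 0.707, -0.012, 0.012]
contact_force: [-0.1, 1.0, 0.0]
grip_width: 0.085
```

```bash
python3 -c "
from h import *
delta(r2w(.19,0,.04),0)"
```

```text
t 4.08 rackTCP [0.2377 0.0014 0.0451] shift [-0.0015  0.0051  0.0477] rot [ 0.     -0.0009 -0.    ] F [-0.1  1.   0. ] w 0.085 q [-0.1   0.58  0.51  1.88 -0.39  0.78  0.58]
```

>>> send_rows --moves '[[[0, 0.001, 0.003, 0, 0, 0, 1], [0, 0.002, 0.006, 0, 0, 0, 1], [0, 0.003, 0.009, 0, 0, 0, 1], [0, 0.004, 0.012, 0, 0, 0, 1], [0, 0.004, 0.015, 0, 0, 0, 1]]]'

```text
time: 4.5
tcp_pos: [0.5678, -0.1888, 0.0414]
orientation: [-0.705, 0.709, -0.012, 0.013]
contact_force: [-0.4, -5.8, -0.5]
grip_width: 0.0852
```

>>> send_rows --moves '[[[0, 0, 0.003, 0, 0, 0, 1], [0, 0, 0.006, 0, 0, 0, 1], [0, 0, 0.009, 0, 0, 0, 1], [0, 0, 0.012, 0, 0, 0, 1], [0, 0, 0.015, 0, 0, 0, 1]]]'

```text
time: 4.92
tcp_pos: [0.5683, -0.1744, 0.0414]
orientation: [-0.705, 0.709, -0.012, 0.013]
contact_force: [-0.0, -7.5, -1.0]
grip_width: 0.0859
```

```bash
python3 -c "
from h import *
delta(r2w(.18,0,.04),0)
c=cam('top')
b=cv2.resize(c['image'][170:290,160:420],None,fx=3,fy=3,interpolation=cv2.INTER_CUBIC);cv2.imwrite('pics/t3.png',b)"
```

```text
t 4.92 rackTCP [0.2115 0.0016 0.0414] shift [-0.0017  0.0013  0.0315] rot [ 0.0049 -0.0028  0.0017] F [-0.  -7.5 -1. ] w 0.086 q [-0.15  0.57  0.51  1.9  -0.39  0.76  0.54]
```

View pics/t3.png

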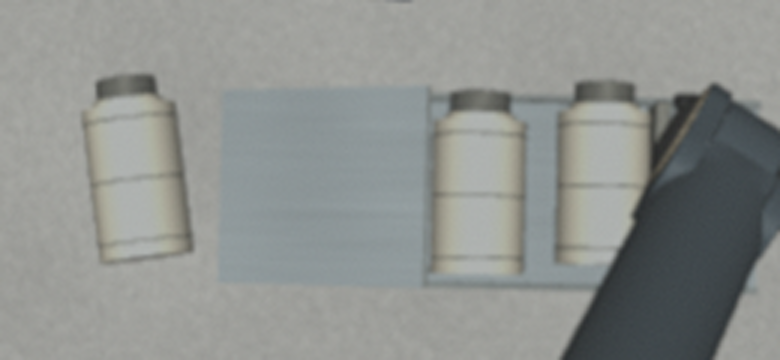

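B (crop x 557–650) is now being pushed, with about 27 mm left to A (right edge at 525). The force is about 7 N, so I'll continue.

>>> send_rows --moves '[[[0, 0, 0.003, 0, 0, 0, 1], [0, 0, 0.006, 0, 0, 0, 1], [0, 0, 0.009, 0, 0, 0, 1], [0, 0, 0.012, 0, 0, 0, 1], [0, 0, 0.015, 0, 0, 0, 1]]]'

```text
time: 5.38
tcp_pos: [0.5688, -0.1594, 0.0414]
orientation: [-0.705, 0.709, -0.012, 0.013]
contact_force: [0.2, -6.9, -0.7]
grip_width: 0.0852
```

>>> send_rows --moves '[[[0, 0, 0.002, 0, 0, 0, 1], [0, 0, 0.004, 0, 0, 0, 1], [0, 0, 0.006, 0, 0, 0, 1], [0, 0, 0.007, 0, 0, 0, 1], [0, 0, 0.008, 0, 0, 0, 1]]]'

```text
time: 5.8
tcp_pos: [0.5691, -0.1507, 0.0414]
orientation: [-0.706, 0.708, -0.012, 0.013]
contact_force: [-0.4, -6.0, 0.4]
grip_width: 0.0853
```

```bash
python3 -c "
from h import *
delta(r2w(.18,0,.04),0)
c=cam('top')
b=cv2.resize(c['image'][170:290,160:420],None,fx=3,fy=3,interpolation=cv2.INTER_CUBIC);cv2.imwrite('pics/t4.png',b)"
```

```text
t 5.8 rackTCP [0.1878 0.0017 0.0414] shift [-0.0017  0.0013  0.0078] rot [ 0.0038 -0.0024  0.0014] F [-0.4 -6.   0.4] w 0.085 q [-0.19  0.57  0.51  1.91 -0.39  0.76  0.5 ]
```

View pics/t4.png

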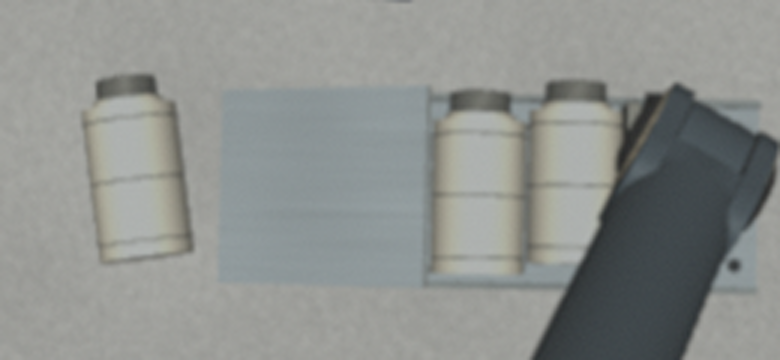

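>>> send_rows --moves '[[[0, 0, 0.001, 0, 0, 0, 1], [0, 0, 0.002, 0, 0, 0, 1], [0, 0, 0.003, 0, 0, 0, 1], [0, 0, 0.003, 0, 0, 0, 1]]]'

```text
time: 6.18
tcp_pos: [0.5692, -0.1477, 0.0413]
orientation: [-0.706, 0.708, -0.012, 0.013]
contact_force: [0.7, -5.1, -0.5]
grip_width: 0.0853
```

>>> send_rows --moves '[[[0, 0, 0.001, 0, 0, 0, 1], [0, 0, 0.002, 0, 0, 0, 1], [0, 0, 0.002, 0, 0, 0, 1]]]'

```text
time: 6.43
tcp_pos: [0.5693, -0.1459, 0.0413]
orientation: [-0.706, 0.708, -0.012, 0.013]
contact_force: [-0.0, -4.3, 0.2]
grip_width: 0.0853
```

>>> send_rows --moves '[[[0, 0, 0.001, 0, 0, 0, 1], [0, 0, 0.002, 0, 0, 0, 1], [0, 0, 0.002, 0, 0, 0, 1]]]'

```text
time: 6.68
tcp_pos: [0.5693, -0.1439, 0.0413]
orientation: [-0.706, 0.708, -0.012, 0.013]
contact_force: [-0.0, -6.6, -0.3]
grip_width: 0.0853
```

```bash
python3 -c "
from h import *
delta(r2w(.18,0,.04),0)
c=cam('top')
b=cv2.resize(c['image'][170:290,160:420],None,fx=3,fy=3,interpolation=cv2.INTER_CUBIC);cv2.imwrite('pics/t5.png',b)"
```

```text
t 6.68 rackTCP [0.1809 0.0017 0.0413] shift [-0.0017  0.0013  0.0009] rot [ 0.0039 -0.0026  0.0014] F [-0.  -6.6 -0.3] w 0.085 q [-0.21  0.56  0.51  1.92 -0.39  0.76  0.49]
```

View pics/t5.png

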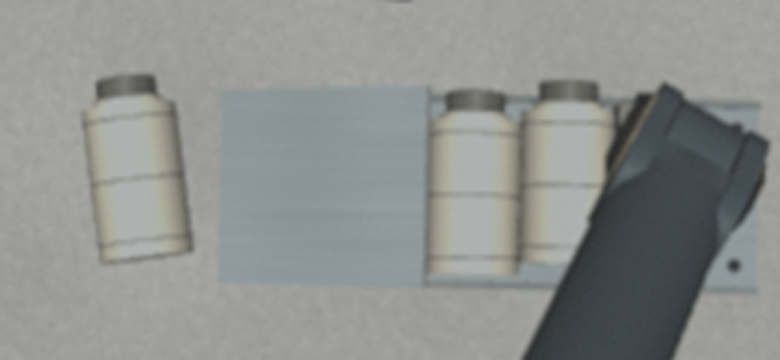

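A has started moving (its left edge went from 432 to 428). I'll push in 1 mm steps and watch the force.

>>> send_rows --moves '[[[0, 0, 0.0005, 0, 0, 0, 1], [0, 0, 0.001, 0, 0, 0, 1], [0, 0, 0.001, 0, 0, 0, 1]]]'

```text
time: 6.98
tcp_pos: [0.5693, -0.1438, 0.0414]
orientation: [-0.705, 0.709, -0.012, 0.013]
contact_force: [0.1, -6.7, 0.2]
grip_width: 0.0854
```

>>> send_rows --moves '[[[0, 0, 0.0005, 0, 0, 0, 1], [0, 0, 0.001, 0, 0, 0, 1], [0, 0, 0.001, 0, 0, 0, 1]]]'

```text
time: 7.23
tcp_pos: [0.5693, -0.1438, 0.0415]
orientation: [-0.705, 0.709, -0.012, 0.013]
contact_force: [-0.1, -8.5, -0.3]
grip_width: 0.0855
```

>>> send_rows --moves '[[[0, 0, 0.001, 0, 0, 0, 1], [0, 0, 0.002, 0, 0, 0, 1], [0, 0, 0.002, 0, 0, 0, 1], [0, 0, 0.002, 0, 0, 0, 1]]]'

```text
time: 7.57
tcp_pos: [0.5695, -0.1433, 0.042]
orientation: [-0.704, 0.71, -0.012, 0.014]
contact_force: [-1.1, -10.7, 1.4]
grip_width: 0.0854
```

The push met firm resistance at 11 N with no further travel, so the bottles are snug. I'll back off and look.

>>> send_rows --moves '[[[0, 0, -0.005, 0, 0, 0, 1], [0, 0, -0.02, 0, 0, 0, 1], [0, -0.03, -0.035, 0, 0, 0, 1], [0, -0.07, -0.035, 0, 0, 0, 1], [0, -0.11, -0.035, 0, 0, 0, 1]]]'

```text
time: 7.98
tcp_pos: [0.5668, -0.1725, 0.1513]
orientation: [0.707, -0.707, 0.014, -0.011]
contact_force: [1.7, 0.5, 0.6]
grip_width: 0.0853
```

>>> send_rows --moves '[[[0, -0.03, 0.03, 0, 0, 0, 1], [0, -0.06, 0.06, 0, 0, 0, 1], [0, -0.08, 0.1, 0, 0, 0, 1], [0, -0.09, 0.14, 0, 0, 0, 1], [0, -0.09, 0.18, 0, 0, 0, 1]]]'

```text
time: 8.4
tcp_pos: [0.5753, 0.0073, 0.2441]
orientation: [0.708, -0.706, 0.01, -0.014]
contact_force: [1.2, 0.6, -0.0]
grip_width: 0.0852
```

```bash
python3 -c "
from h import *
delta(r2w(-.33,0,.2),25,8)
c=cam('top')
b=cv2.resize(c['image'][170:290,160:420],None,fx=3,fy=3,interpolation=cv2.INTER_CUBIC);cv2.imwrite('pics/t6.png',b)
c=cam('side')
b=cv2.resize(c['image'][130:370,160:480],None,fx=2.5,fy=2.5,interpolation=cv2.INTER_CUBIC);cv2.imwrite('pics/s6.png',b)"
```

```text
t 8.4 rackTCP [0.0296 0.0027 0.2441] shift [-0.0037  0.0448  0.3595] rot [-0.4371 -0.1406 -0.0256] F [ 1.2  0.6 -0. ] w 0.085 q [-0.55  0.3   0.59  1.76 -0.18  1.13  0.06]
```

View pics/t6.png

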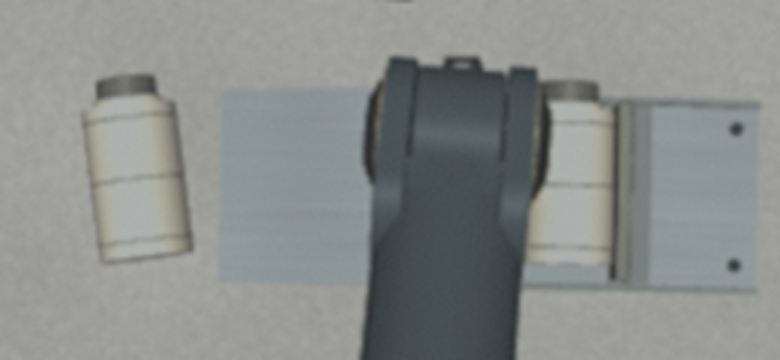

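View pics/s6.png

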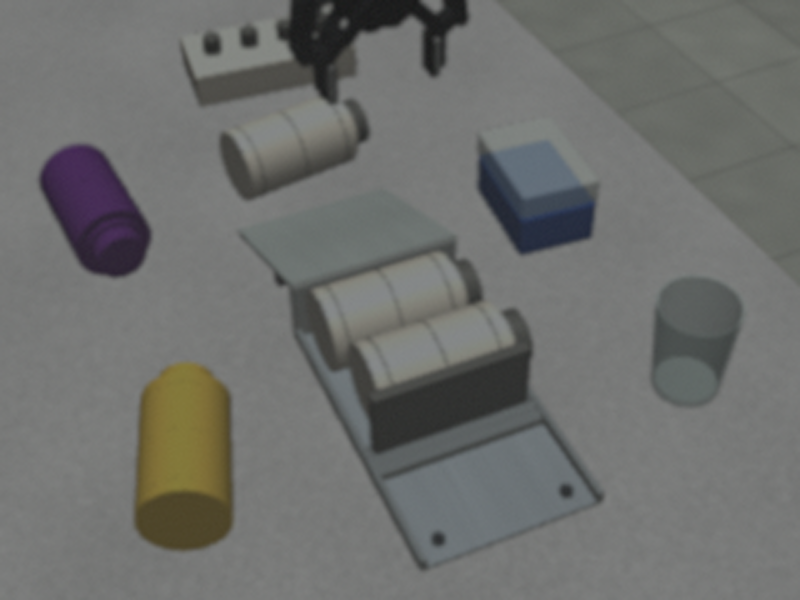

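The stop is in (face at crop x≈617 in the top view, equal to rack x≈0.159) and both bottles are touching. I'll check where the open fingertips sit relative to the TCP, then move behind C.

```bash
python3 -c "
from h import *
c=cam('side')
for dz in (0,.013):
  for e in (-.045,.045):
    print(dz,e,(proj(c,r2w(.0296,.0027+e,.2441+dz))-[160,130])*2.5)
"
```

```text
0 -0.045 [[337.58283263 141.37406351]]
0 0.045 [[435.99889518 114.68716869]]
0.013 -0.045 [[336.8512747  128.58107164]]
0.013 0.045 [[436.06794343 102.00647601]]
```

>>> send_rows --moves '[[[0, 0, 0.04, -0.09, -0.03, 0, 1], [0, 0, 0.08, -0.18, -0.06, 0, 1], [0, 0, 0.12, -0.27, -0.09, 0, 1], [-0.001, 0.01, 0.16, -0.36, -0.12, -0.02, 1], [-0.002, 0.02, 0.2, -0.437, -0.14, -0.026, 1]]]'

```text
time: 8.97
tcp_pos: [0.5788, 0.2077, 0.2215]
orientation: [-0.535, 0.843, 0.045, -0.03]
contact_force: [0.9, -0.2, -0.1]
grip_width: 0.0854
```

```bash
python3 -c "
from h import *
delta(r2w(-.34,0,.12),25,8)
"
```

```text
t 8.97 rackTCP [-0.1708 -0.0003  0.2215] shift [0.0244 0.0205 0.1947] rot [ 0.0033  0.003  -0.0018] F [ 0.9 -0.2 -0.1] w 0.085 q [-1.    0.5   0.55  1.61  0.16  1.26 -0.43]
```

>>> send_rows --moves '[[[0.005, 0.006, 0.04, 0, 0, 0, 1], [0.01, 0.0, 0.08, 0, 0, 0, 1], [0.014, -0.01, 0.12, 0, 0, 0, 1], [0.017, -0.01, 0.14, 0.03, 0, 0, 1], [0.018, -0.01, 0.145, 0.05, 0, 0, 1]]]'

```text
time: 9.38
tcp_pos: [0.5798, 0.3474, 0.1649]
orientation: [-0.557, 0.828, 0.045, -0.036]
contact_force: [-0.0, -0.3, 0.1]
grip_width: 0.0856
```

```bash
python3 -c "
from h import *
delta(r2w(-.312,-.003,.10),22,8)
c=cam('side')
b=cv2.resize(c['image'][70:270,160:426],None,fx=3,fy=3,interpolation=cv2.INTER_CUBIC);cv2.imwrite('pics/s7.png',b)
"
```

```text
t 9.38 rackTCP [-0.3105 -0.0038  0.1649] shift [0.0015 0.0596 0.0257] rot [ 0.0023  0.01   -0.0056] F [-0.  -0.3  0.1] w 0.086 q [-1.05  0.66  0.48  1.45  0.04  1.29 -0.52]
```

View pics/s7.png

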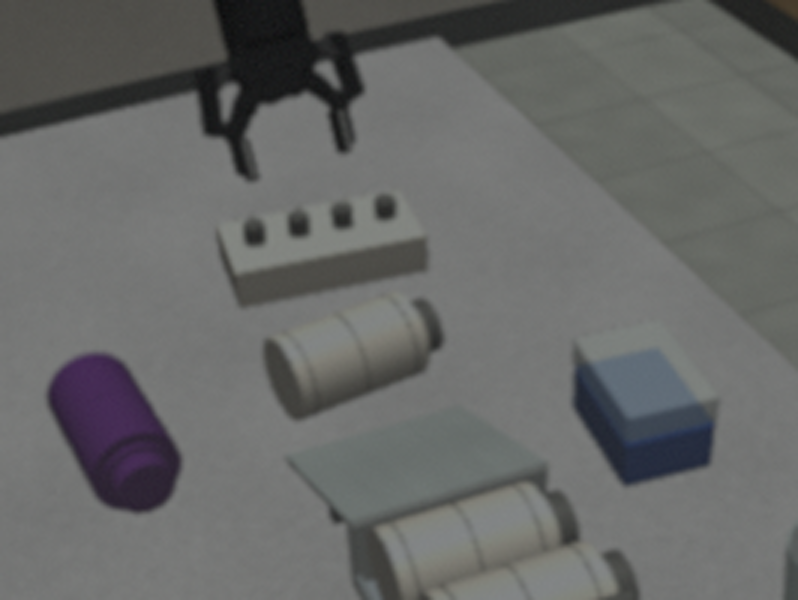

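The fingers hang behind C (tips at crop (252,178) and (347,150)), parallel to it, with the tube rack at (320,250) seen below and behind. I'll check the tip offset.

```bash
python3 -c "
from h import *
from bench import manip
c=cam('side');s=manip.state();A=rot(s)
for b in (0,.006,.013,.02):
  for e in (-.045,.045):
    print(b,e,(proj(c,s['tcp_pos']+A.apply([e,-b,.0]))-[160,70])*3)
delta(r2w(-.312,-.003,.02),22,8)
"
```

```text
0 -0.045 [[267.12094916 220.55604181]]
0 0.045 [[357.37848959 191.74447788]]
0.006 -0.045 [[265.37425169 213.95656524]]
0.006 0.045 [[355.80522101 185.26987358]]
0.013 -0.045 [[263.33118715 206.23439547]]
0.013 0.045 [[353.96469984 177.69459366]]
0.02 -0.045 [[261.28248906 198.48773469]]
0.02 0.045 [[352.11876241 170.09612092]]
t 9.48 rackTCP [-0.3039 -0.0012  0.168 ] shift [0.0002 0.1338 0.0638] rot [ 0.0054  0.0015 -0.0057] F [ 0.2 -0.8  1.3] w 0.085 q [-1.04  0.66  0.49  1.45  0.05  1.29 -0.52]
```

```bash
python3 -c "
from h import *
from bench import manip
s=manip.state();A=rot(s);c=cam('side');s2=manip.state();print(s['tcp_pos'],s2['tcp_pos'])
im=cv2.resize(c['image'][70:170,200:333],None,fx=6,fy=6,interpolation=cv2.INTER_CUBIC)
for b in (0,.013,.026):
  for e in (-.045,.045):
    q=(proj(c,s['tcp_pos']+A.apply([e,-b,.0]))-[200,70])*6
    cv2.circle(im,tuple(int(v) for v in q[0]),4,(0,0,255) if b==0 else (0,255,0) if b<.02 else (255,0,0),-1)
cv2.imwrite('pics/s8.png',im)
"
```

```text
[0.58213548 0.34081183 0.16799599] [0.58260253 0.33955909 0.16885968]
```

View pics/s8.png

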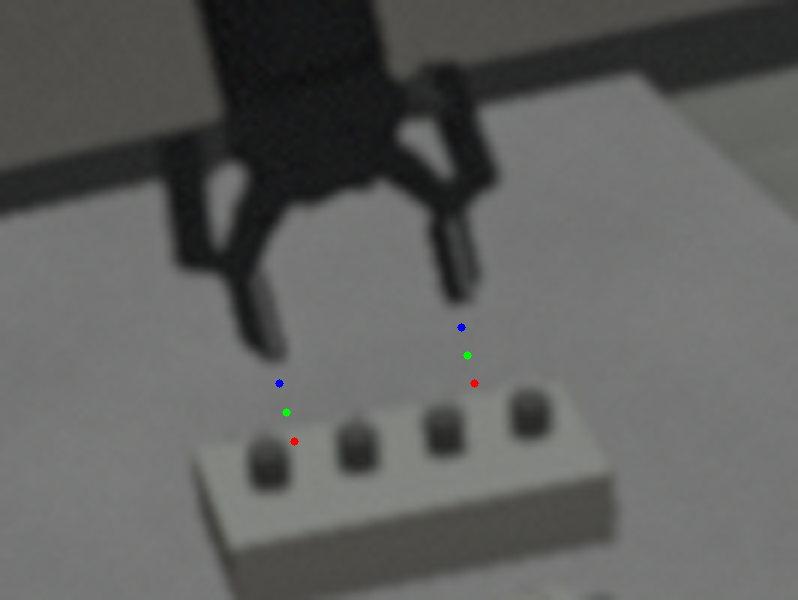

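```bash
python3 -c "
from h import *
from bench import manip
c=cam('side');s=manip.state();A=rot(s);print(s['tcp_pos'],s['joint_vel'].round(3))
im=cv2.resize(c['image'][60:360,160:560],None,fx=2,fy=2,interpolation=cv2.INTER_CUBIC)
P=[r2w(-.183,.085,0),r2w(-.183,-.085,0),r2w(0,.085,.074),r2w(0,-.085,.074),r2w(.29,.085,.004),r2w(.29,-.085,.004),r2w(.159,.075,.082),r2w(.159,-.075,.082),[.727,.421,.065],[.532,.439,.065],[.580,.285,.08]]
P+=[s['tcp_pos']+A.apply([e,0,0]) for e in(-.045,.045)]
for q in (proj(c,np.array(P))-[160,60])*2: cv2.circle(im,tuple(int(v) for v in q),3,(0,0,255),-1)
cv2.imwrite('pics/s9.png',im)
c=cam('top');im=cv2.resize(c['image'][150:300,100:300],None,fx=4,fy=4,interpolation=cv2.INTER_CUBIC)
for q in (proj(c,np.array(P))-[100,150])*4: cv2.circle(im,tuple(int(v) for v in q),3,(0,0,255),-1)
cv2.imwrite('pics/t9.png',im)
"
```

```text
[0.58276632 0.33927025 0.16940435] [ 0.    -0.012  0.001  0.001 -0.006 -0.002 -0.002]
```

View pics/s9.png

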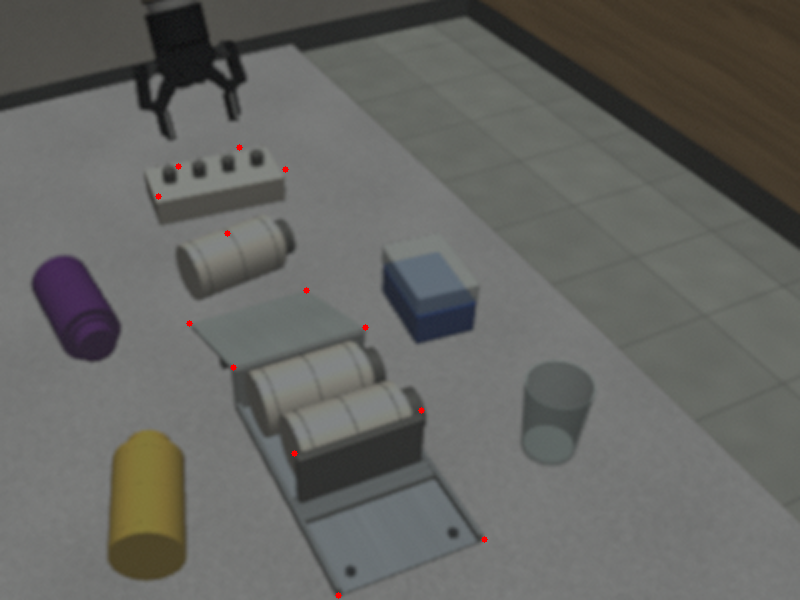

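View pics/t9.png

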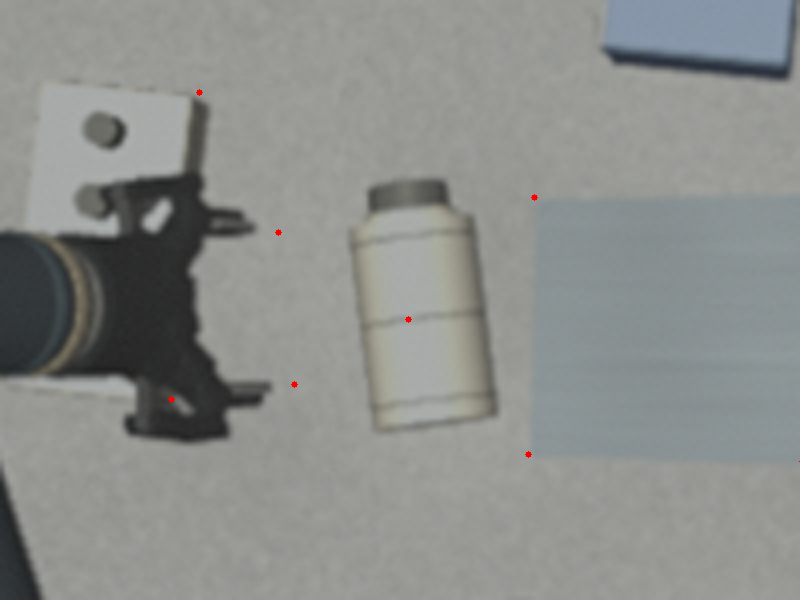

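```bash
python3 -c "
from h import *
from bench import manip
a=cam('side');b=cam('top');s=manip.state();A=rot(s)
for (u,v),(x,y) in (((235,118),(252,228)),((170,137),(268,390))):
  o1,d1=ray(a,[(u/2+160-.25,v/2+60-.25)]);o2,d2=ray(b,[(x/4+100-.4,y/4+150-.4)])
  d1=d1[0];d2=d2[0];t=np.linalg.lstsq(np.c_[d1,-d2],o2-o1,rcond=None)[0]
  p=o1+t[0]*d1;q=o2+t[1]*d2;m=(p+q)/2
  print(m,np.linalg.norm(p-q),'tool',A.inv().apply(m-s['tcp_pos']).round(4))
"
```

```text
[0.62666279 0.34900323 0.21215016] 0.0011817195437047164 tool [ 0.0448 -0.041  -0.0127]
[0.53349003 0.34005871 0.21305519] 0.002855469455153389 tool [-0.0488 -0.0418 -0.0121]
```

```bash
python3 -c "
from h import *
from bench import manip
a=cam('side')
im=cv2.imread('pics/s2.png')
P=[r2w(.2767-.011,-.0026+e,.0416+dz) for e in (-.045,.045) for dz in (0,.013,.041)]
for q in (proj(a,np.array(P))-[160,130])*2.5: cv2.circle(im,tuple(int(v) for v in q),3,(0,0,255),-1)
cv2.imwrite('pics/s10.png',im[300:560,300:660].repeat(2,0).repeat(2,1))
s=manip.state();print(s['tcp_pos'],s['time'],s['orientation'],s['grip_width'])
"
```

```text
[0.58215352 0.34107592 0.16944728] 9.7833 [-0.55701789  0.82880512  0.04278777 -0.03134251] 0.08547555375380975
```

View pics/s10.png

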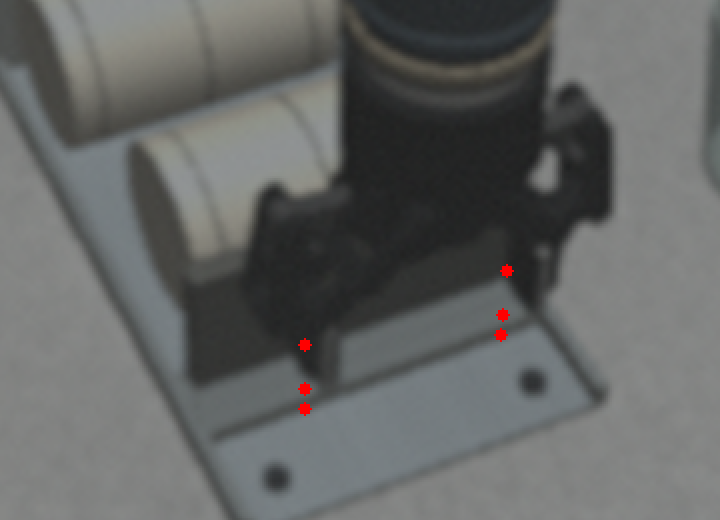

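```bash
python3 -c "
from h import *
from bench import manip
M0=np.array([[0.271,0,-0.962],[.962,-.001,.271],[-.001,-1,0]])
print(M0.T@(np.array([.11281,.66981,.37309])-[.18298,.64907,.20594]))
s=manip.state();A=rot(s);w=cam('wrist');print(A.inv().apply(w['cam_to_world'][:3,3]-s['tcp_pos']))
cv2.imwrite('pics/w1.png',w['image'])
c=cam('side');cv2.imwrite('pics/s11.png',cv2.resize(c['image'][70:170,200:333],None,fx=6,fy=6,interpolation=cv2.INTER_CUBIC))
print(manip.state()['tcp_pos'])
"
```

```text
[ 0.00076866 -0.16717074  0.07312408]
[ 0.00129817 -0.16705844  0.07436694]
[0.58183536 0.3418917  0.16913089]
```

View pics/s11.png

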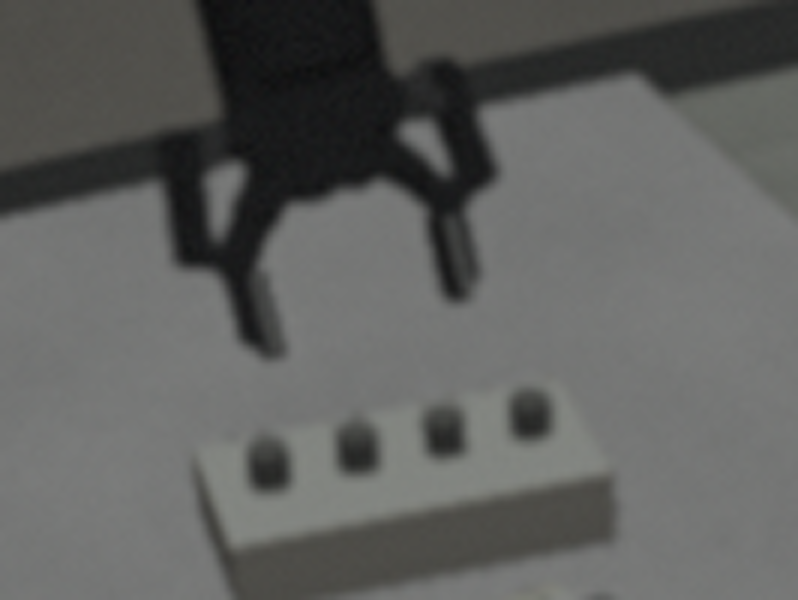

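View pics/w1.png

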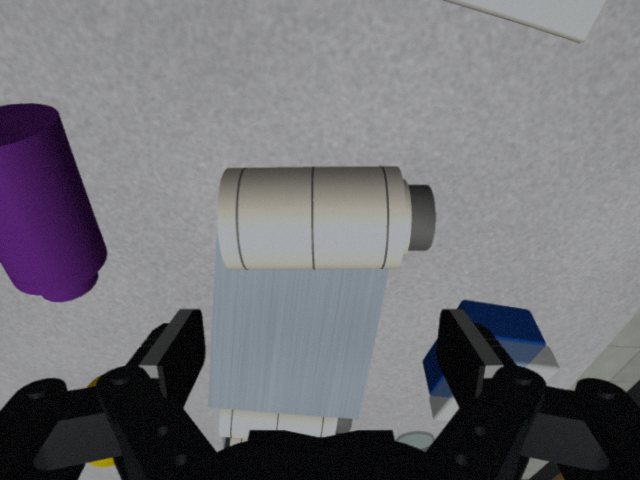

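```bash
python3 -c "
from h import *
from bench import manip
s=manip.state();A=rot(s);w=cam('wrist')
print('C top',proj(w,np.array([[.58,.285,.08],r2w(-.183,.085,0),r2w(-.183,-.085,0),r2w(0,.085,.074)])).round())
for d in (0,.013,.03,.041):
  for z in (-.011,.011): print(d,z,proj(w,s['tcp_pos']+A.apply([.0427,-d,z])).round())
print(s['tcp_pos'],np.degrees(np.arccos(-A.as_matrix()[2,1])))
"
```

```text
C top [[308. 253.]
 [390. 259.]
 [216. 239.]
 [358. 420.]]
0 -0.011 [[411. 311.]]
0 0.011 [[414. 266.]]
0.013 -0.011 [[417. 325.]]
0.013 0.011 [[421. 278.]]
0.03 -0.011 [[426. 346.]]
0.03 0.011 [[431. 295.]]
0.041 -0.011 [[434. 362.]]
0.041 0.011 [[440. 308.]]
[0.58183536 0.3418917  0.16913089] 22.17284383055355
```

All three cameras agree that the open tips show about 41 mm behind the nominal TCP, not the 13 mm stated. I'll descend carefully and check by force and picture.

```bash
python3 -c "
from h import *
delta(r2w(-.312,-.002,.03),22,8)
"
```

```text
t 9.93 rackTCP [-0.3053 -0.0016  0.169 ] shift [0.0012 0.1262 0.0587] rot [ 0.0029  0.002  -0.0042] F [-0.3 -0.  -0.3] w 0.085 q [-1.04  0.66  0.49  1.45  0.04  1.29 -0.52]
```

>>> send_rows --moves '[[[0, 0.03, 0.02, 0, 0, 0, 1], [0, 0.06, 0.032, 0, 0, 0, 1], [0, 0.09, 0.044, 0, 0, 0, 1], [0.001, 0.115, 0.054, 0, 0, 0, 1], [0.001, 0.126, 0.058, 0, 0, 0, 1]]]'

```text
time: 10.35
tcp_pos: [0.579, 0.3476, 0.026]
orientation: [-0.556, 0.83, 0.042, -0.034]
contact_force: [0.1, -0.7, -0.7]
grip_width: 0.0853
```

```bash
python3 -c "
from h import *
c=cam('top');im=cv2.resize(c['image'][150:300,100:300],None,fx=4,fy=4,interpolation=cv2.INTER_CUBIC);cv2.imwrite('pics/t12.png',im)
c=cam('side');cv2.imwrite('pics/s12.png',cv2.resize(c['image'][100:240,190:376],None,fx=4.2,fy=4.2,interpolation=cv2.INTER_CUBIC))
delta(r2w(-.305,-.002,.01),22,8)
"
```

```text
t 10.45 rackTCP [-0.3107 -0.0037  0.0279] shift [0.001  0.0187 0.0014] rot [ 0.0062  0.004  -0.0079] F [ 0.5 -0.6  0.7] w 0.085 q [-1.03  0.81  0.45  1.53  0.    1.07 -0.56]
```

View pics/t12.png

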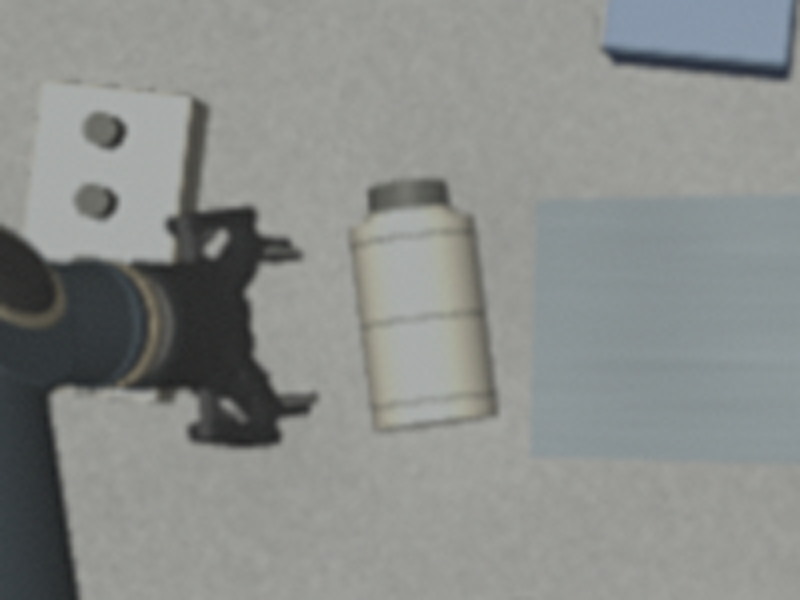

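View pics/s12.png

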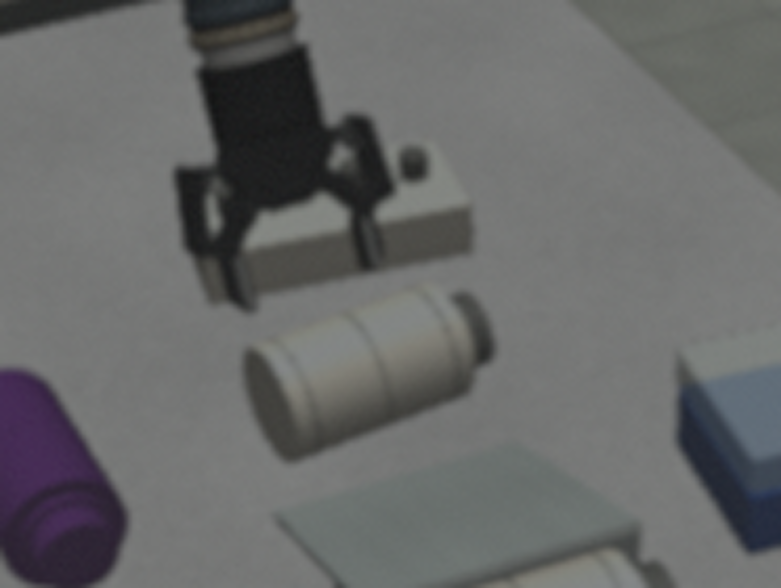

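```bash
cat >> h.py <<'E'
def tri(a,uv1,b,uv2):
  o1,d1=ray(a,[uv1]);o2,d2=ray(b,[uv2]);d1=d1[0];d2=d2[0]
  t=np.linalg.lstsq(np.c_[d1,-d2],o2-o1,rcond=None)[0];p=o1+t[0]*d1;q=o2+t[1]*d2
  return (p+q)/2,np.linalg.norm(p-q)
E
python3 -c "
from h import *
from bench import manip
a=cam('side');b=cam('top');s=manip.state();A=rot(s)
for (u,v),(x,y) in (((372,268),(300,255)),((250,308),(316,398))):
  m,e=tri(a,(u/4.2+190-.4,v/4.2+100-.4),b,(x/4+100-.4,y/4+150-.4))
  print(m,e,'tool',A.inv().apply(m-s['tcp_pos']).round(4))
"
```

```text
[0.62276899 0.35780055 0.06665108] 0.0018959816659042904 tool [ 0.041  -0.0344 -0.0092]
[0.53196098 0.34736148 0.06920302] 0.0023342382474983007 tool [-0.0504 -0.0363 -0.0106]
```

Tips are at z≈0.068 with TCP z 0.028, so the effective tip offset is about 36–40 mm. I'll step forward and descend in small checked steps.

```bash
python3 -c "
from h import *
delta(r2w(-.295,-.002,-.012),22,8)
"
```

```text
t 10.55 rackTCP [-0.3121 -0.0012  0.0314] shift [-0.003   0.0466  0.0008] rot [ 0.0027  0.0019 -0.0025] F [ 0.5 -0.1  0.2] w 0.086 q [-1.03  0.8   0.45  1.53  0.    1.07 -0.56]
```

>>> send_rows --moves '[[[0, 0.01, 0, 0, 0, 0, 1], [0, 0.02, 0, 0, 0, 0, 1], [-0.002, 0.028, 0, 0, 0, 0, 1], [-0.002, 0.034, 0, 0, 0, 0, 1], [-0.002, 0.034, 0, 0, 0, 0, 1]]]'

```text
time: 10.97
tcp_pos: [0.5796, 0.3341, -0.0028]
orientation: [-0.556, 0.829, 0.042, -0.033]
contact_force: [-0.5, 0.3, 0.1]
grip_width: 0.0852
```

>>> send_rows --moves '[[[0, 0.004, 0, 0, 0, 0, 1], [0, 0.008, 0, 0, 0, 0, 1], [0, 0.008, 0, 0, 0, 0, 1]]]'

```text
time: 11.22
tcp_pos: [0.5806, 0.3322, -0.0095]
orientation: [-0.557, 0.829, 0.043, -0.032]
contact_force: [0.0, -0.1, -0.7]
grip_width: 0.0853
```

```bash
python3 -c "
from h import *
c=cam('top');im=cv2.resize(c['image'][150:300,100:300],None,fx=4,fy=4,interpolation=cv2.INTER_CUBIC);cv2.imwrite('pics/t13.png',im)
c=cam('side');cv2.imwrite('pics/s13.png',cv2.resize(c['image'][100:240,190:376],None,fx=4.2,fy=4.2,interpolation=cv2.INTER_CUBIC))
delta(r2w(-.295,-.002,-.02),22,8)
"
```

```text
t 11.32 rackTCP [-0.2958 -0.0022 -0.0089] shift [0.0001 0.0106 0.0035] rot [ 0.0034  0.0027 -0.0043] F [-0.2  0.6 -0.2] w 0.085 q [-1.01  0.84  0.44  1.57 -0.    1.   -0.56]
```

View pics/t13.png

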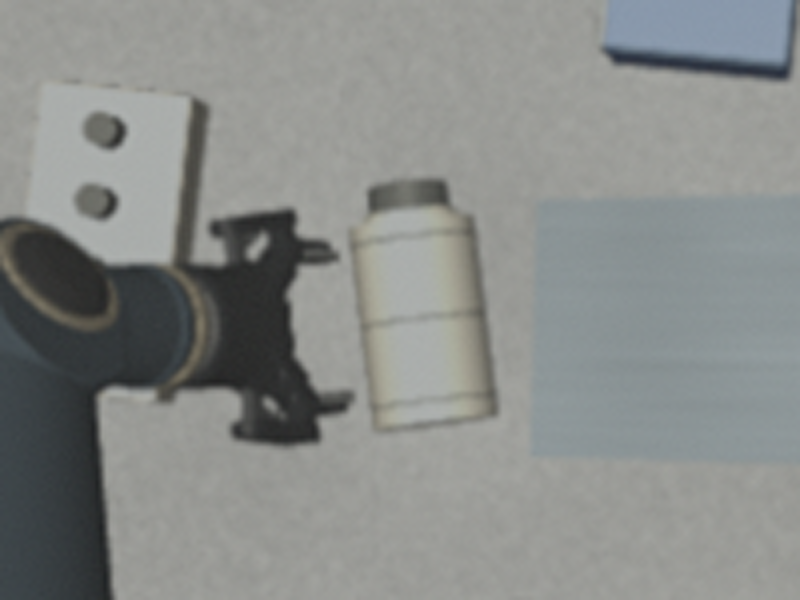

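View pics/s13.png

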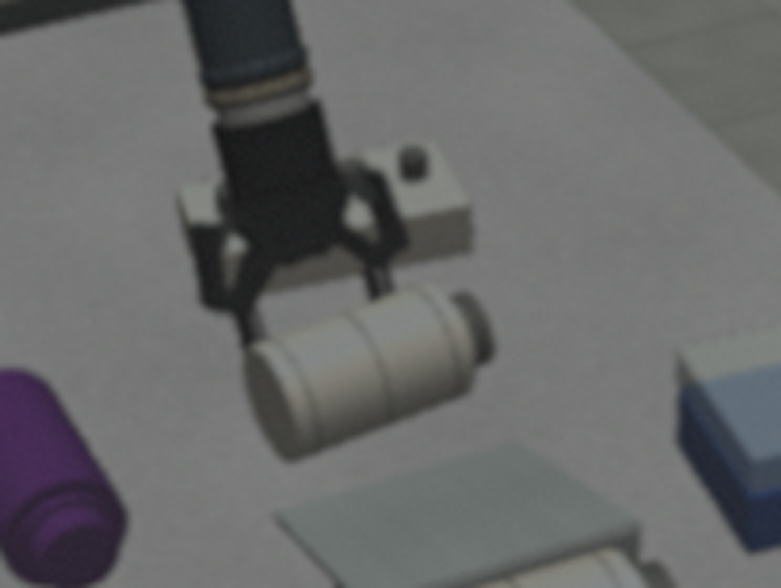

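Nominal TCP is below the bench with no contact, which confirms the offset. The fingers (crop y 255 and 403) straddle the body centre well. I'll go down a little more and then push slowly, turning square.

>>> send_rows --moves '[[[0, 0.004, 0.001, 0, 0, 0, 1], [0, 0.007, 0.002, 0, 0, 0, 1], [0, 0.009, 0.003, 0, 0, 0, 1], [0, 0.009, 0.003, 0, 0, 0, 1]]]'

```text
time: 11.65
tcp_pos: [0.5804, 0.3319, -0.0191]
orientation: [-0.557, 0.829, 0.043, -0.033]
contact_force: [-0.4, 0.0, -0.6]
grip_width: 0.0855
```

```bash
python3 -c "
from h import *
delta(r2w(-.28,-.002,-.018),25,8)
"
```

```text
t 11.65 rackTCP [-0.295  -0.0026 -0.0191] shift [-0.0015  0.0047 -0.0142] rot [-0.0485  0.0033 -0.0051] F [-0.4  0.  -0.6] w 0.085 q [-1.01  0.85  0.44  1.58 -0.    0.98 -0.56]
```

```bash
cat > plan.py <<'E'
# prints rows for next call along virtual bottle centre path; keeps the commanded pose in cmd.npz
import sys; from h import *
from bench import manip
D=.037
def pose(x,y,z,t,yaw,e=.006,gap=.0):
    tr=np.radians(t);n=np.array([np.cos(tr),np.sin(tr)]);b=np.array([-np.sin(tr),np.cos(tr)])
    o=-(.051+gap)*n-(D+e)*b
    return r2w(x+o[0],y,z+o[1]),ori(t,yaw)
def rows(targets,reset=False):
    s=manip.state()
    if reset: p0,A0=np.array(s["tcp_pos"]),rot(s)
    else:
        d=np.load("cmd.npz");p0,A0=d["p"],R.from_quat(d["q"])
    print("t",round(s["time"],2),"cmd-meas mm",(A0.inv().apply(p0-s["tcp_pos"])*1e3).round(1),"F",np.array(s["contact_force"]).round(1))
    out=[]
    for T in targets:
        p,A=pose(*T)
        out.append(np.r_[np.round(A0.inv().apply(p-p0)*2000)/2000,np.round((A0.inv()*A).as_rotvec()*200)/200,1])
    for r in out: print("["+", ".join("%g"%(v+0.) for v in r)+"],")
    r=out[-1];np.savez("cmd.npz",p=p0+A0.apply(r[:3]),q=(A0*R.from_rotvec(r[3:6])).as_quat())
E
python3 -c "
from plan import *
rows([(-.260+.004*i,-.002,.04,22.5+.5*i,8) for i in range(5)],True)
"
```

```text
t 11.65 cmd-meas mm [0. 0. 0.] F [-0.4  0.  -0.6]
[0, 0.002, -0.004, -0.005, 0.005, -0.005, 1],
[-0.0005, 0.004, -0.008, -0.015, 0.005, -0.005, 1],
[-0.001, 0.0055, -0.012, -0.02, 0.005, -0.005, 1],
[-0.002, 0.0075, -0.016, -0.03, 0.005, -0.005, 1],
[-0.0025, 0.0095, -0.02, -0.04, 0.005, -0.005, 1],
```

>>> send_rows --moves '[[[0, 0.002, -0.004, -0.005, 0.005, -0.005, 1], [-0.0005, 0.004, -0.008, -0.015, 0.005, -0.005, 1], [-0.001, 0.0055, -0.012, -0.02, 0.005, -0.005, 1], [-0.002, 0.0075, -0.016, -0.03, 0.005, -0.005, 1], [-0.0025, 0.0095, -0.02, -0.04, 0.005, -0.005, 1]]]'

```text
time: 12.07
tcp_pos: [0.5808, 0.3092, -0.0194]
orientation: [-0.54, 0.84, 0.045, -0.028]
contact_force: [0.5, -0.6, -0.2]
grip_width: 0.0855
```

```bash
python3 -c "
from plan import *
c=cam('top');im=cv2.resize(c['image'][150:300,100:300],None,fx=4,fy=4,interpolation=cv2.INTER_CUBIC);cv2.imwrite('pics/t14.png',im)
rows([(-.240+.004*i,-.002,.04,25+.3*i,7-i) for i in range(5)])
"
```

```text
t 12.12 cmd-meas mm [-0.1  0.   1.4] F [ 0.9 -0.9 -0.7]
[-0.0005, 0.002, -0.004, -0.01, 0.015, 0.005, 1],
[-0.001, 0.004, -0.008, -0.015, 0.03, 0.015, 1],
[-0.002, 0.006, -0.012, -0.02, 0.045, 0.02, 1],
[-0.0025, 0.008, -0.0155, -0.025, 0.06, 0.03, 1],
[-0.003, 0.01, -0.0195, -0.03, 0.075, 0.035, 1],
```

View pics/t14.png

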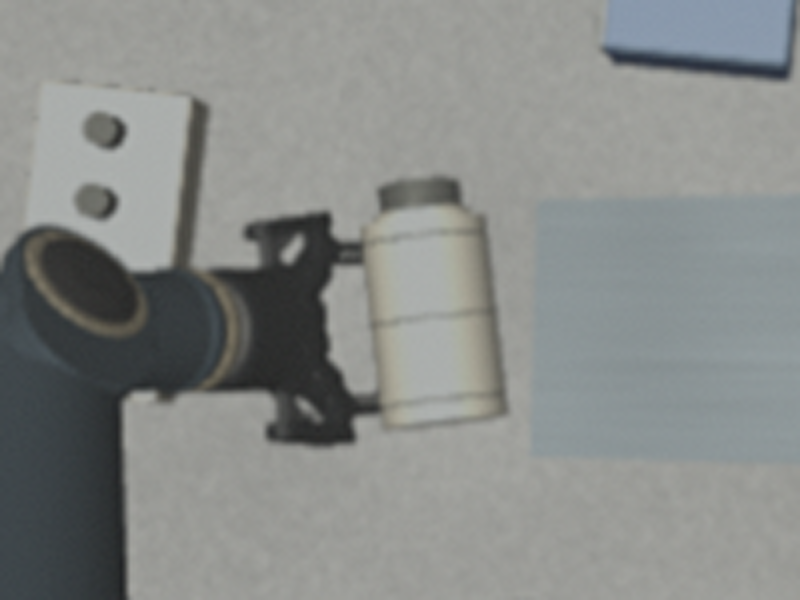

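The fingers are in contact, with C rolling and following (body crop x 363–505) under two-finger support. I'll continue.

>>> send_rows --moves '[[[-0.0005, 0.002, -0.004, -0.01, 0.015, 0.005, 1], [-0.001, 0.004, -0.008, -0.015, 0.03, 0.015, 1], [-0.002, 0.006, -0.012, -0.02, 0.045, 0.02, 1], [-0.0025, 0.008, -0.0155, -0.025, 0.06, 0.03, 1], [-0.003, 0.01, -0.0195, -0.03, 0.075, 0.035, 1]]]'

```text
time: 12.53
tcp_pos: [0.5803, 0.2871, -0.0206]
orientation: [-0.528, 0.849, 0.009, -0.005]
contact_force: [0.1, -0.2, 0.3]
grip_width: 0.0855
```

```bash
python3 -c "
from plan import *
c=cam('top');im=cv2.resize(c['image'][150:300,120:320],None,fx=4,fy=4,interpolation=cv2.INTER_CUBIC);cv2.imwrite('pics/t15.png',im)
rows([(-.220+.004*i,-.002,.04,26.5+.3*i,max(0,2.-i)) for i in range(5)])
"
```

```text
t 12.58 cmd-meas mm [-0.8 -0.2  1.9] F [-0.1 -0.9  0.1]
[-0.0005, 0.002, -0.004, -0.005, 0.02, 0.01, 1],
[-0.0005, 0.004, -0.0075, -0.01, 0.035, 0.02, 1],
[-0.0005, 0.006, -0.0115, -0.015, 0.05, 0.025, 1],
[-0.001, 0.008, -0.015, -0.02, 0.05, 0.025, 1],
[-0.001, 0.01, -0.019, -0.025, 0.05, 0.025, 1],
```

View pics/t15.png

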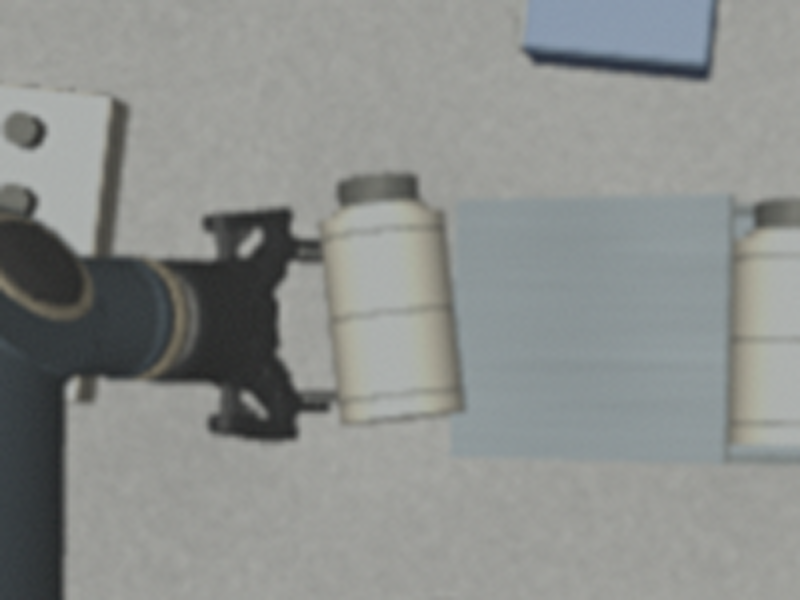

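C is still slightly askew (about 6°). Its lower end is about to meet the ramp foot (crop (455,410)), which should help square it.

>>> send_rows --moves '[[[-0.0005, 0.002, -0.004, -0.005, 0.02, 0.01, 1], [-0.0005, 0.004, -0.0075, -0.01, 0.035, 0.02, 1], [-0.0005, 0.006, -0.0115, -0.015, 0.05, 0.025, 1], [-0.001, 0.008, -0.015, -0.02, 0.05, 0.025, 1], [-0.001, 0.01, -0.019, -0.025, 0.05, 0.025, 1]]]'

```text
time: 13.0
tcp_pos: [0.5798, 0.2662, -0.0213]
orientation: [-0.518, 0.855, -0.013, 0.01]
contact_force: [0.0, 1.4, 0.7]
grip_width: 0.0858
```

```bash
python3 -c "
from plan import *
c=cam('top');im=cv2.resize(c['image'][150:300,120:320],None,fx=4,fy=4,interpolation=cv2.INTER_CUBIC);cv2.imwrite('pics/t16.png',im)
s=np.array([-.001,.001,.005,.009,.013])
rows([(-.200,-.002,.04,28,0),(-.196,-.002,.04,28,0)]+[(-.191+.927*q,-.002,.04+.375*q,28.5,0) for q in (0.001,.005,.009)])
"
```

```text
t 13.05 cmd-meas mm [-0.5  0.1  1.1] F [0.3 0.1 0.4]
[0, 0.002, -0.004, -0.005, 0, 0, 1],
[0, 0.004, -0.0075, -0.005, 0, 0, 1],
[0, 0.007, -0.013, -0.015, 0, 0, 1],
[0, 0.007, -0.017, -0.015, 0, 0, 1],
[0, 0.0075, -0.021, -0.015, 0, 0, 1],
```

View pics/t16.png

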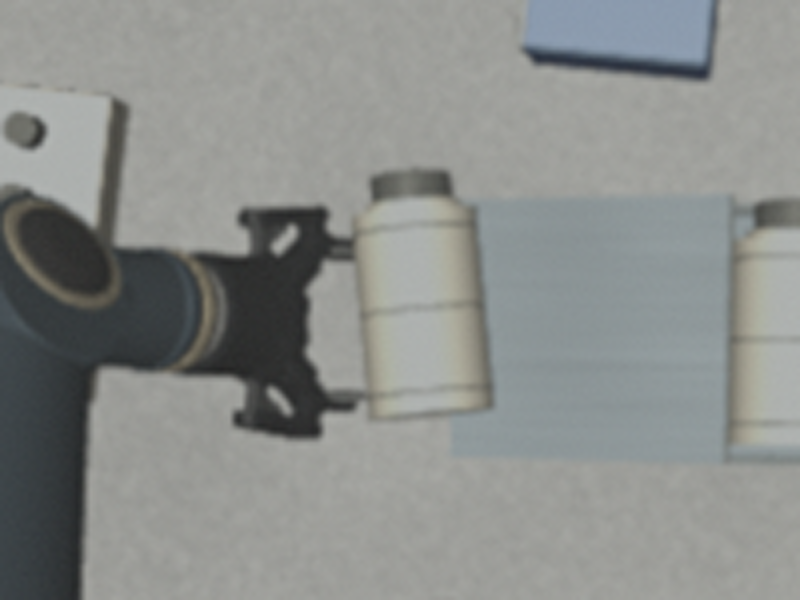

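>>> send_rows --moves '[[[0, 0.002, -0.004, -0.005, 0, 0, 1], [0, 0.004, -0.0075, -0.005, 0, 0, 1], [0, 0.007, -0.013, -0.015, 0, 0, 1], [0, 0.007, -0.017, -0.015, 0, 0, 1], [0, 0.0075, -0.021, -0.015, 0, 0, 1]]]'

```text
time: 13.47
tcp_pos: [0.579, 0.2452, -0.0181]
orientation: [-0.512, 0.859, -0.013, 0.009]
contact_force: [0.6, 4.6, 0.9]
grip_width: 0.0858
```

```bash
python3 -c "
from plan import *
c=cam('top');im=cv2.resize(c['image'][150:300,120:320],None,fx=4,fy=4,interpolation=cv2.INTER_CUBIC);cv2.imwrite('pics/t17.png',im)
rows([(-.191+.927*q,-.002,.04+.375*q,28.5,0) for q in (0.013,.017,.021,.025,.029)])
"
```

```text
t 13.52 cmd-meas mm [-0.7  1.1  0.6] F [-0.2  3.4  0.6]
[0, 0.0005, -0.004, 0, 0, 0, 1],
[0, 0.001, -0.008, 0, 0, 0, 1],
[0, 0.0015, -0.012, 0, 0, 0, 1],
[0, 0.002, -0.016, 0, 0, 0, 1],
[0, 0.0025, -0.02, 0, 0, 0, 1],
```

View pics/t17.png

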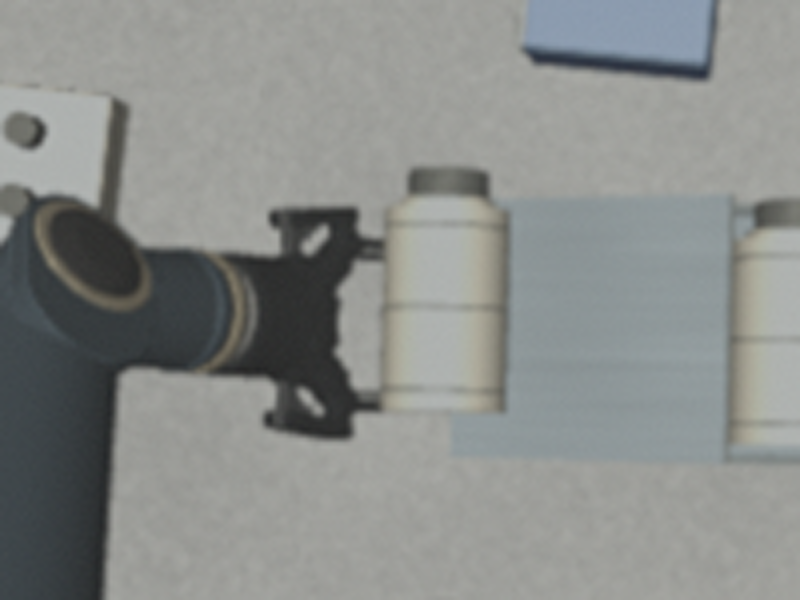

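C is now square with the rack (body crop x 383–508), about 13 mm toward +y. I'll steer −2° on the slope to bring it back.

Run:
```python
from plan import *
d=np.load("cmd.npz")
# undo last plan (not sent): cmd = previous end -> rebuild from plan pose q=.009
p,A=pose(-.191+.927*.009,-.002,.04+.375*.009,28.5,0);np.savez("cmd.npz",p=p,q=A.as_quat())
rows([(-.191+.927*q,-.002,.04+.375*q,28.5+.3*i,-.4*i) for i,q in enumerate((0.013,.018,.023,.028,.033),1)])
```

```text
t 13.52 cmd-meas mm [-0.9  1.2  0.5] F [-0.2  3.4  0.6]
[0, 0.0005, -0.004, -0.005, 0.005, 0.005, 1],
[0, 0.0015, -0.0095, -0.01, 0.01, 0.005, 1],
[0, 0.0025, -0.0145, -0.015, 0.02, 0.01, 1],
[0, 0.003, -0.02, -0.02, 0.025, 0.015, 1],
[0, 0.004, -0.025, -0.025, 0.03, 0.015, 1],
```

>>> send_rows --moves '[[[0, 0.0005, -0.004, -0.005, 0.005, 0.005, 1], [0, 0.0015, -0.0095, -0.01, 0.01, 0.005, 1], [0, 0.0025, -0.0145, -0.015, 0.02, 0.01, 1], [0, 0.003, -0.02, -0.02, 0.025, 0.015, 1], [0, 0.004, -0.025, -0.025, 0.03, 0.015, 1]]]'

```text
time: 13.93
tcp_pos: [0.5784, 0.22, -0.0093]
orientation: [-0.5, 0.865, -0.028, 0.019]
contact_force: [0.5, 2.7, 1.0]
grip_width: 0.0853
```

```bash
python3 -c "
from plan import *
c=cam('top');im=cv2.resize(c['image'][150:300,120:320],None,fx=4,fy=4,interpolation=cv2.INTER_CUBIC);cv2.imwrite('pics/t18.png',im)
c=cam('side');cv2.imwrite('pics/s18.png',cv2.resize(c['image'][100:240,190:376],None,fx=4.2,fy=4.2,interpolation=cv2.INTER_CUBIC))
rows([(-.191+.927*q,-.002,.04+.375*q,30+.2*i,-2) for i,q in enumerate((0.038,.043,.048,.053,.058),1)])
"
```

```text
t 14.03 cmd-meas mm [-0.8  0.1  2. ] F [ 1.2  1.6 -0.5]
[0, 0.001, -0.005, -0.005, 0, 0, 1],
[0.0005, 0.002, -0.01, -0.01, 0, 0, 1],
[0.0005, 0.0025, -0.0155, -0.01, 0, 0, 1],
[0.0005, 0.0035, -0.0205, -0.015, 0, 0, 1],
[0.001, 0.0045, -0.0255, -0.02, 0, 0, 1],
```

View pics/t18.png

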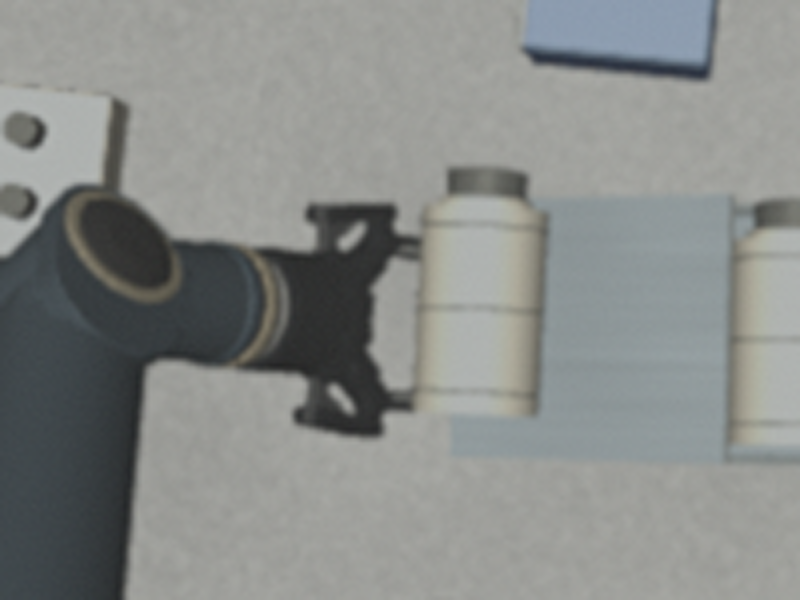

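View pics/s18.png

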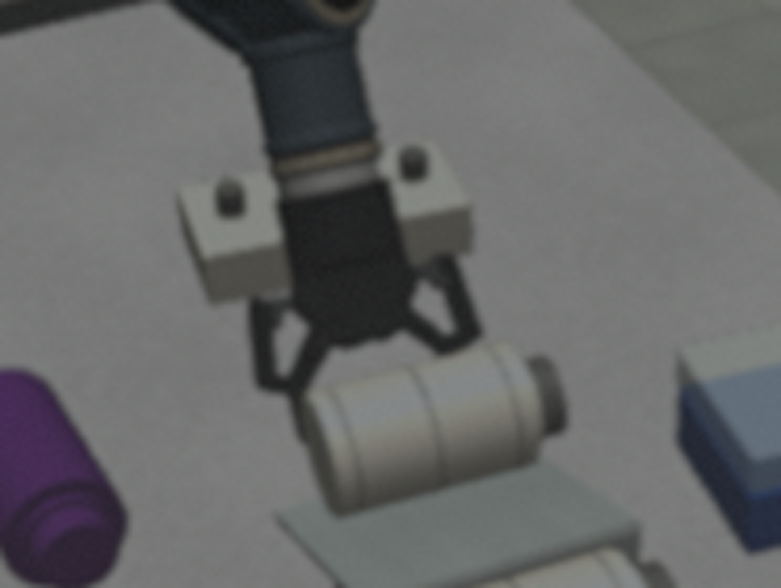

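It's rolling cleanly up the slope, slightly yawed as intended. I'll continue.

>>> send_rows --moves '[[[0, 0.001, -0.005, -0.005, 0, 0, 1], [0.0005, 0.002, -0.01, -0.01, 0, 0, 1], [0.0005, 0.0025, -0.0155, -0.01, 0, 0, 1], [0.0005, 0.0035, -0.0205, -0.015, 0, 0, 1], [0.001, 0.0045, -0.0255, -0.02, 0, 0, 1]]]'

```text
time: 14.45
tcp_pos: [0.5772, 0.1954, -0.0006]
orientation: [-0.492, 0.87, -0.028, 0.018]
contact_force: [0.4, 3.8, -0.0]
grip_width: 0.0855
```

```bash
python3 -c "
from plan import *
rows([(-.191+.927*q,-.003,.04+.375*q,31+.1*i,-2) for i,q in enumerate((0.063,.068,.073,.078,.083),1)])
"
```

```text
t 14.45 cmd-meas mm [-0.5  0.6  0.7] F [ 0.4  3.8 -0. ]
[-0.001, 0.0005, -0.005, 0, 0, 0, 1],
[-0.001, 0.0015, -0.01, 0, 0, 0, 1],
[-0.0005, 0.0025, -0.015, -0.005, 0, 0, 1],
[-0.0005, 0.0035, -0.02, -0.005, 0, 0, 1],
[-0.0005, 0.004, -0.025, -0.005, 0, 0, 1],
```

>>> send_rows --moves '[[[-0.001, 0.0005, -0.005, 0, 0, 0, 1], [-0.001, 0.0015, -0.01, 0, 0, 0, 1], [-0.0005, 0.0025, -0.015, -0.005, 0, 0, 1], [-0.0005, 0.0035, -0.02, -0.005, 0, 0, 1], [-0.0005, 0.004, -0.025, -0.005, 0, 0, 1]]]'

```text
time: 14.87
tcp_pos: [0.5751, 0.1721, 0.0087]
orientation: [-0.489, 0.871, -0.028, 0.018]
contact_force: [1.1, 3.6, 0.1]
grip_width: 0.0856
```

```bash
python3 -c "
from plan import *
c=cam('top');im=cv2.resize(c['image'][150:300,150:350],None,fx=4,fy=4,interpolation=cv2.INTER_CUBIC);cv2.imwrite('pics/t19.png',im)
c=cam('side');cv2.imwrite('pics/s19.png',cv2.resize(c['image'][130:270,200:386],None,fx=4.2,fy=4.2,interpolation=cv2.INTER_CUBIC))
rows([(-.191+.927*q,-.003,.04+.375*q,31.5+.1*i,-2) for i,q in enumerate((0.088,.093,.098,.103,.108),1)])
"
```

```text
t 14.97 cmd-meas mm [-0.5  0.2  2.3] F [ 0.7  0.7 -1.5]
[0.0005, 0.001, -0.005, -0.005, 0, 0, 1],
[0.0005, 0.002, -0.01, -0.005, 0, 0, 1],
[0.0005, 0.003, -0.015, -0.01, 0, 0, 1],
[0.001, 0.004, -0.02, -0.01, 0, 0, 1],
[0.001, 0.0045, -0.025, -0.01, 0, 0, 1],
```

View pics/t19.png

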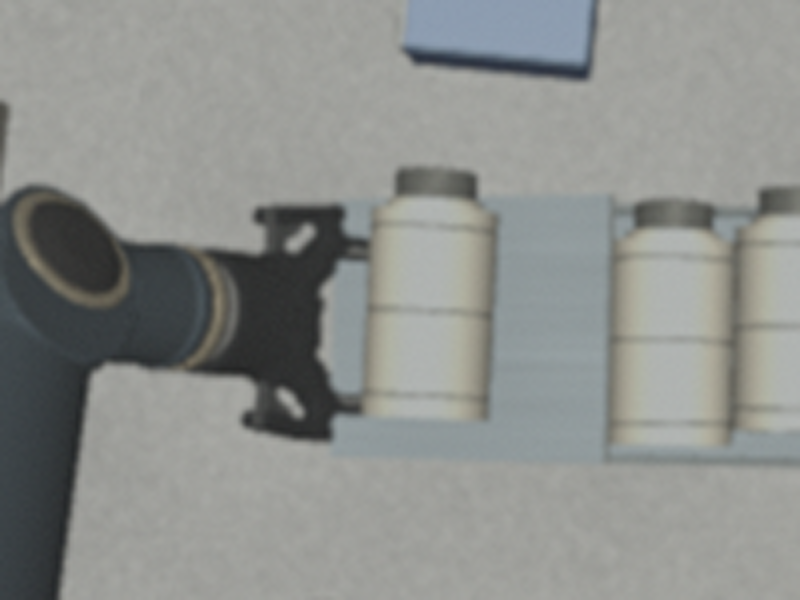

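View pics/s19.png

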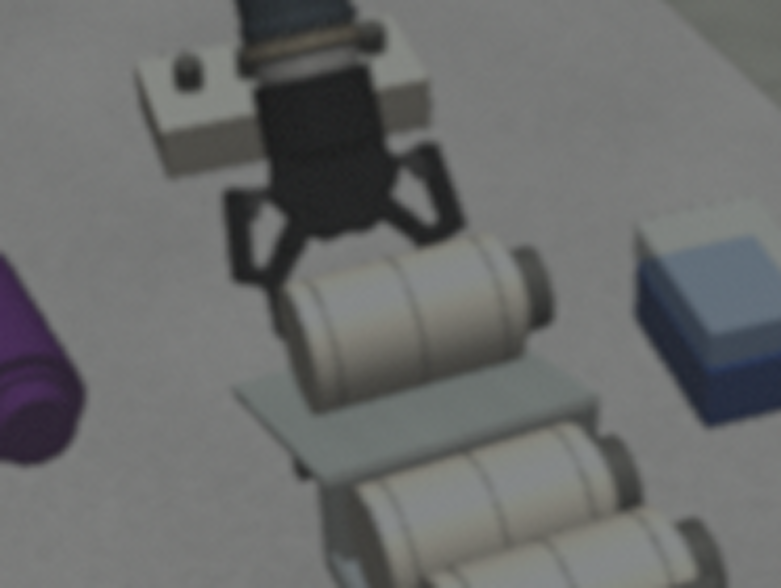

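C is at mid-ramp (crop x 365–495), about 9 mm off centre and returning.

>>> send_rows --moves '[[[0.0005, 0.001, -0.005, -0.005, 0, 0, 1], [0.0005, 0.002, -0.01, -0.005, 0, 0, 1], [0.0005, 0.003, -0.015, -0.01, 0, 0, 1], [0.001, 0.004, -0.02, -0.01, 0, 0, 1], [0.001, 0.0045, -0.025, -0.01, 0, 0, 1]]]'

```text
time: 15.38
tcp_pos: [0.5747, 0.1483, 0.0179]
orientation: [-0.485, 0.874, -0.028, 0.018]
contact_force: [0.6, 4.4, 0.1]
grip_width: 0.0854
```

```bash
python3 -c "
from plan import *
rows([(-.191+.927*q,-.003,.04+.375*q,32,-2) for i,q in enumerate((0.113,.118,.123,.128,.133),1)])
"
```

```text
t 15.38 cmd-meas mm [-0.6  0.5  0.6] F [0.6 4.4 0.1]
[0, 0.001, -0.005, 0, 0, 0, 1],
[0.0005, 0.002, -0.01, 0, 0, 0, 1],
[0.0005, 0.003, -0.015, 0, 0, 0, 1],
[0.0005, 0.0035, -0.02, 0, 0, 0, 1],
[0.0005, 0.0045, -0.0245, 0, 0, 0, 1],
```

>>> send_rows --moves '[[[0, 0.001, -0.005, 0, 0, 0, 1], [0.0005, 0.002, -0.01, 0, 0, 0, 1], [0.0005, 0.003, -0.015, 0, 0, 0, 1], [0.0005, 0.0035, -0.02, 0, 0, 0, 1], [0.0005, 0.0045, -0.0245, 0, 0, 0, 1]]]'

```text
time: 15.8
tcp_pos: [0.5736, 0.1251, 0.0272]
orientation: [-0.485, 0.874, -0.028, 0.018]
contact_force: [-0.4, 3.2, 0.0]
grip_width: 0.0859
```

```bash
python3 -c "
from plan import *
c=cam('top');im=cv2.resize(c['image'][150:300,180:380],None,fx=4,fy=4,interpolation=cv2.INTER_CUBIC);cv2.imwrite('pics/t20.png',im)
rows([(-.191+.927*q,-.003,.04+.375*q,32,-2+.2*i) for i,q in enumerate((0.138,.143,.148,.153,.158),1)])
"
```

```text
t 15.85 cmd-meas mm [-0.4  0.2  2.3] F [-0.5  1.2  0.5]
[0.0005, 0.001, -0.005, 0, -0.005, 0, 1],
[0.0005, 0.0015, -0.01, 0, -0.005, 0, 1],
[0.0005, 0.0025, -0.015, 0, -0.01, -0.005, 1],
[0.001, 0.0035, -0.02, 0, -0.01, -0.005, 1],
[0.001, 0.0045, -0.025, 0, -0.015, -0.005, 1],
```

View pics/t20.png

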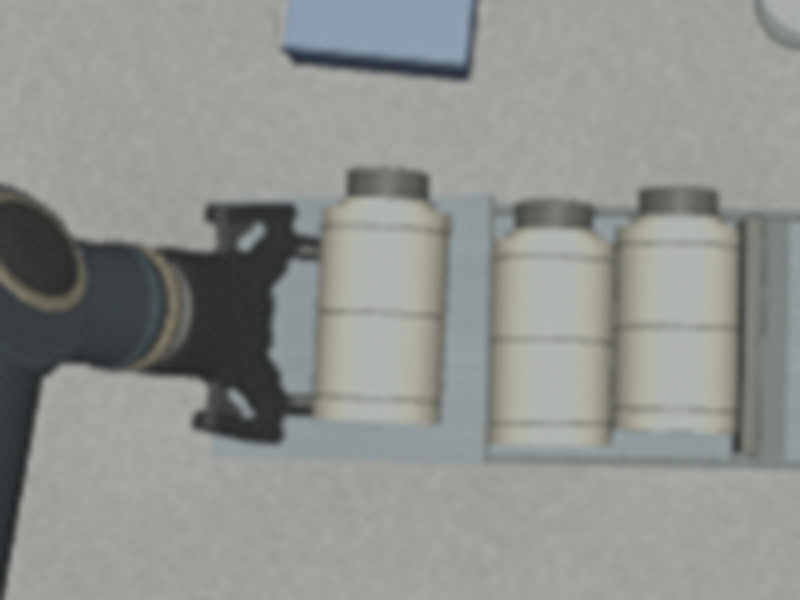

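>>> send_rows --moves '[[[0.0005, 0.001, -0.005, 0, -0.005, 0, 1], [0.0005, 0.0015, -0.01, 0, -0.005, 0, 1], [0.0005, 0.0025, -0.015, 0, -0.01, -0.005, 1], [0.001, 0.0035, -0.02, 0, -0.01, -0.005, 1], [0.001, 0.0045, -0.025, 0, -0.015, -0.005, 1]]]'

```text
time: 16.27
tcp_pos: [0.5727, 0.1015, 0.0364]
orientation: [-0.485, 0.874, -0.022, 0.012]
contact_force: [0.5, 3.7, -0.4]
grip_width: 0.0855
```

```bash
python3 -c "
from plan import *
rows([(-.191+.927*q,-.003,.04+.375*q,32,-1+.2*i) for i,q in enumerate((0.163,.168,.173,.178,.183),1)])
"
```

```text
t 16.27 cmd-meas mm [-0.2  0.5  0.7] F [ 0.5  3.7 -0.4]
[0, 0.0005, -0.005, 0, 0, -0.005, 1],
[0, 0.0015, -0.0095, 0, -0.005, -0.005, 1],
[0.0005, 0.0025, -0.0145, 0, -0.01, -0.01, 1],
[0.0005, 0.0035, -0.0195, 0, -0.01, -0.01, 1],
[0.0005, 0.004, -0.0245, 0, -0.015, -0.01, 1],
```

>>> send_rows --moves '[[[0, 0.0005, -0.005, 0, 0, -0.005, 1], [0, 0.0015, -0.0095, 0, -0.005, -0.005, 1], [0.0005, 0.0025, -0.0145, 0, -0.01, -0.01, 1], [0.0005, 0.0035, -0.0195, 0, -0.01, -0.01, 1], [0.0005, 0.004, -0.0245, 0, -0.015, -0.01, 1]]]'

```text
time: 16.68
tcp_pos: [0.5721, 0.0786, 0.046]
orientation: [-0.485, 0.874, -0.014, 0.008]
contact_force: [-0.7, 2.7, -0.6]
grip_width: 0.0854
```

```bash
python3 -c "
from plan import *
c=cam('top');im=cv2.resize(c['image'][150:300,200:400],None,fx=4,fy=4,interpolation=cv2.INTER_CUBIC);cv2.imwrite('pics/t21.png',im)
c=cam('side');cv2.imwrite('pics/s21.png',cv2.resize(c['image'][150:290,220:406],None,fx=4.2,fy=4.2,interpolation=cv2.INTER_CUBIC))
rows([(-.018,-.003,.1095,32,0),(-.014,-.003,.111,32,0),(-.0105,-.003,.1125,32,0),(-.007,-.003,.1135,32,0),(-.0035,-.003,.1145,32,0)])
"
```

```text
t 16.78 cmd-meas mm [-0.2  0.2  2.2] F [ 0.3  0.5 -0.5]
[0, 0.001, -0.0035, 0, 0, 0, 1],
[0, 0.002, -0.0075, 0, 0, 0, 1],
[0, 0.0025, -0.011, 0, 0, 0, 1],
[0, 0.0035, -0.0145, 0, 0, 0, 1],
[0, 0.0045, -0.018, 0, 0, 0, 1],
```

View pics/t21.png

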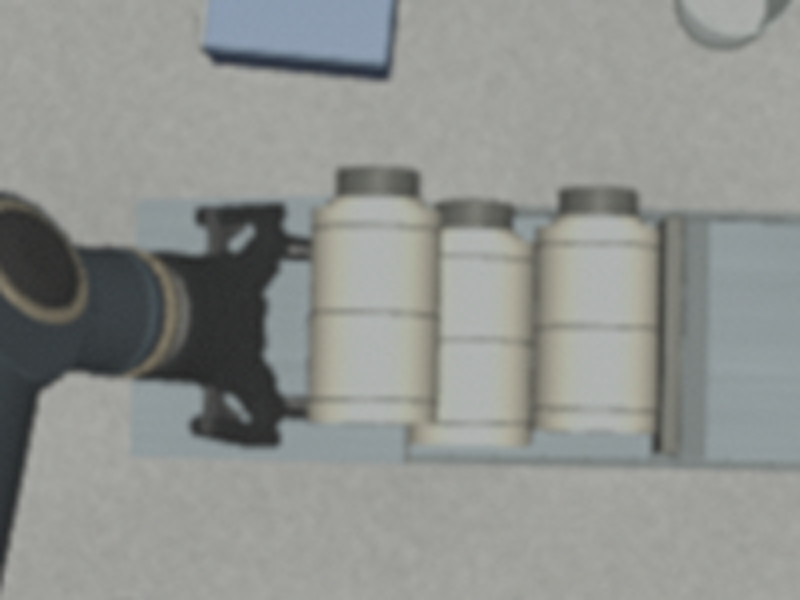

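View pics/s21.png

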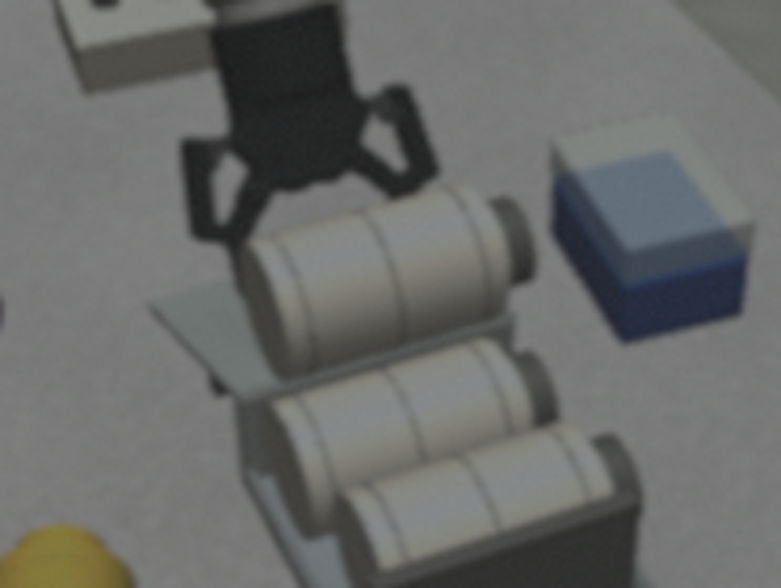

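C is at the ramp's head, square and roughly centred. I'll go slower now, over the edge and onto A.

>>> send_rows --moves '[[[0, 0.001, -0.0035, 0, 0, 0, 1], [0, 0.002, -0.0075, 0, 0, 0, 1], [0, 0.0025, -0.011, 0, 0, 0, 1], [0, 0.0035, -0.0145, 0, 0, 0, 1], [0, 0.0045, -0.018, 0, 0, 0, 1]]]'

```text
time: 17.2
tcp_pos: [0.5714, 0.06, 0.0519]
orientation: [-0.485, 0.875, -0.015, 0.008]
contact_force: [0.5, 0.6, 0.4]
grip_width: 0.0855
```

```bash
python3 -c "
from plan import *
f=lambda x:.044+np.sqrt(.0064-(x-.04)**2)
rows([(x,-.003,f(x),32,0) for x in (0,.0035,.007,.0105,.014)])
"
```

```text
t 17.2 cmd-meas mm [-0.1  0.1  1.6] F [0.5 0.6 0.4]
[0, 0.003, -0.0025, 0, 0, 0, 1],
[0, 0.003, -0.0065, 0, 0, 0, 1],
[0, 0.0035, -0.0105, 0, 0, 0, 1],
[0, 0.004, -0.014, 0, 0, 0, 1],
[0, 0.005, -0.018, 0, 0, 0, 1],
```

>>> send_rows --moves '[[[0, 0.0015, -0.003, 0, 0, 0, 1], [0, 0.0025, -0.0065, 0, 0, 0, 1], [0, 0.0035, -0.0105, 0, 0, 0, 1], [0, 0.004, -0.014, 0, 0, 0, 1], [0, 0.005, -0.018, 0, 0, 0, 1]]]'

```text
time: 17.62
tcp_pos: [0.5714, 0.0441, 0.0569]
orientation: [-0.486, 0.874, -0.014, 0.008]
contact_force: [-0.3, 3.2, -0.1]
grip_width: 0.0854
```

```bash
python3 -c "
from plan import *
c=cam('top');im=cv2.resize(c['image'][150:300,230:430],None,fx=4,fy=4,interpolation=cv2.INTER_CUBIC);cv2.imwrite('pics/t22.png',im)
c=cam('side');cv2.imwrite('pics/s22.png',cv2.resize(c['image'][150:290,220:406],None,fx=4.2,fy=4.2,interpolation=cv2.INTER_CUBIC))
f=lambda x:.044+np.sqrt(.0064-(x-.04)**2)
rows([(x,-.003,f(x),32,0) for x in (.017,.02,.023,.026,.029)])
"
```

```text
t 17.72 cmd-meas mm [-0.2  0.2  1.8] F [0.8 1.6 0.2]
[0, 0.0005, -0.003, 0, 0, 0, 1],
[0, 0.0015, -0.006, 0, 0, 0, 1],
[0, 0.0025, -0.009, 0, 0, 0, 1],
[0, 0.0035, -0.0115, 0, 0, 0, 1],
[0, 0.005, -0.0145, 0, 0, 0, 1],
```

View pics/t22.png

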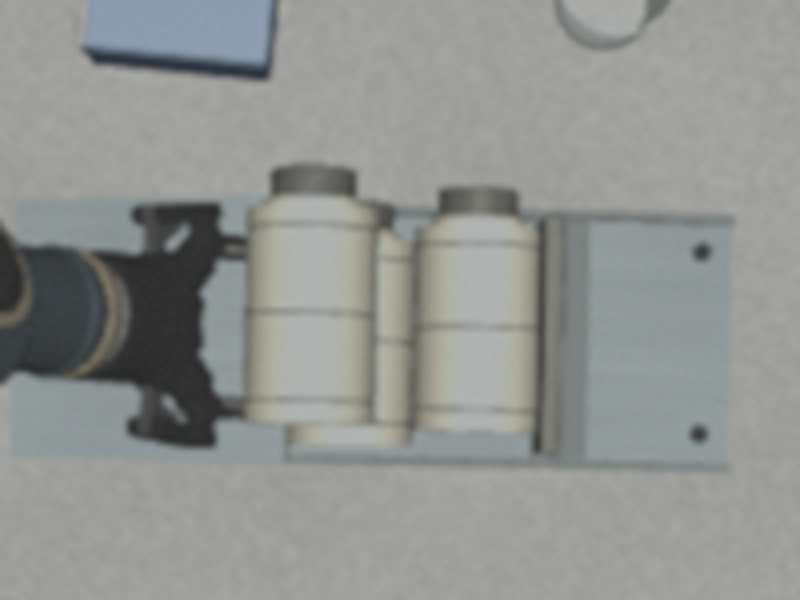

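View pics/s22.png

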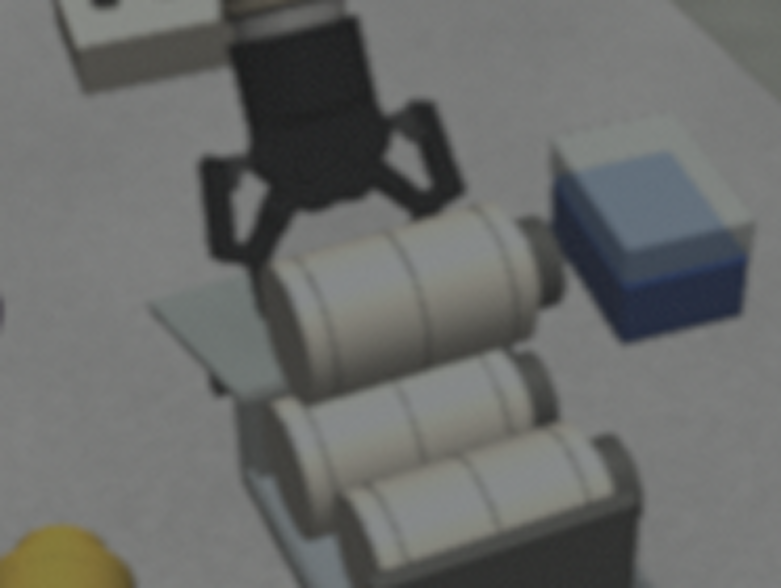

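C is on A now (crop centre 311, A's axis near 351), matching the plan.

>>> send_rows --moves '[[[0, 0.0005, -0.003, 0, 0, 0, 1], [0, 0.0015, -0.006, 0, 0, 0, 1], [0, 0.0025, -0.009, 0, 0, 0, 1], [0, 0.0035, -0.0115, 0, 0, 0, 1], [0, 0.005, -0.0145, 0, 0, 0, 1]]]'

```text
time: 18.13
tcp_pos: [0.5704, 0.0279, 0.0603]
orientation: [-0.485, 0.874, -0.015, 0.008]
contact_force: [0.1, 1.1, -0.1]
grip_width: 0.0852
```

```bash
python3 -c "
from plan import *
c=cam('top');im=cv2.resize(c['image'][150:300,230:430],None,fx=4,fy=4,interpolation=cv2.INTER_CUBIC);cv2.imwrite('pics/t23.png',im)
f=lambda x:.044+np.sqrt(.0064-(x-.04)**2)
rows([(x,-.003,f(x),32,0) for x in (.0315,.034,.0365,.039,.0415)])
"
```

```text
t 18.18 cmd-meas mm [ 0.1 -0.1  1.9] F [-0.  -0.7  0.1]
[0, 0.001, -0.002, 0, 0, 0, 1],
[0, 0.002, -0.0045, 0, 0, 0, 1],
[0, 0.003, -0.0065, 0, 0, 0, 1],
[0, 0.0045, -0.009, 0, 0, 0, 1],
[0, 0.006, -0.011, 0, 0, 0, 1],
```

View pics/t23.png

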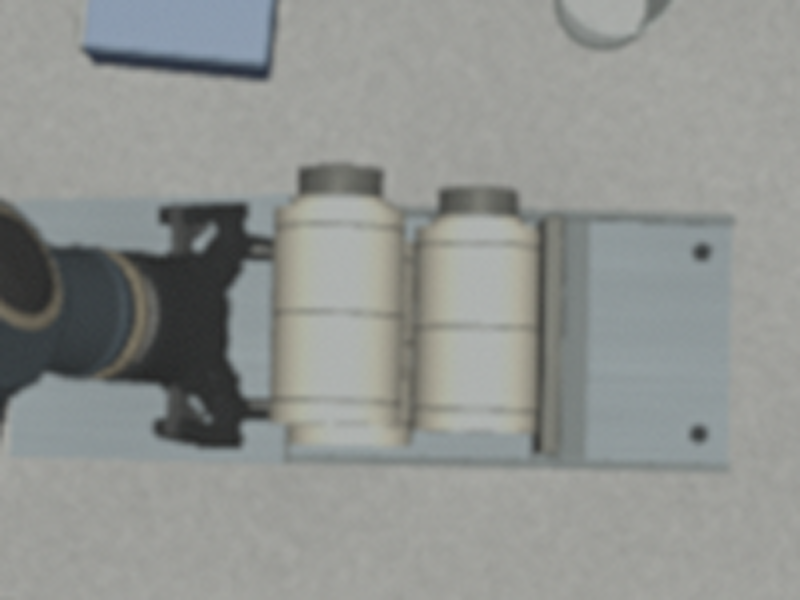

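C is almost at A's crest, so I'll creep over it.

>>> send_rows --moves '[[[0, 0.001, -0.002, 0, 0, 0, 1], [0, 0.002, -0.0045, 0, 0, 0, 1], [0, 0.003, -0.0065, 0, 0, 0, 1], [0, 0.0045, -0.009, 0, 0, 0, 1], [0, 0.006, -0.011, 0, 0, 0, 1]]]'

```text
time: 18.6
tcp_pos: [0.5701, 0.0155, 0.0611]
orientation: [-0.485, 0.874, -0.014, 0.008]
contact_force: [-0.2, -0.2, -0.3]
grip_width: 0.0855
```

```bash
python3 -c "
from plan import *
c=cam('top');im=cv2.resize(c['image'][150:300,230:430],None,fx=4,fy=4,interpolation=cv2.INTER_CUBIC);cv2.imwrite('pics/t24.png',im)
f=lambda x:.044+np.sqrt(.0064-(x-.04)**2)
rows([(x,-.003,.124,32,0) for x in (.0435,.0455,.0475,.049,.049)])
"
```

```text
t 18.65 cmd-meas mm [-0.   0.1  1.3] F [-0.6 -1.  -0.6]
[0, 0.001, -0.0015, 0, 0, 0, 1],
[0, 0.002, -0.0035, 0, 0, 0, 1],
[0, 0.003, -0.005, 0, 0, 0, 1],
[0, 0.004, -0.0065, 0, 0, 0, 1],
[0, 0.004, -0.0065, 0, 0, 0, 1],
```

View pics/t24.png

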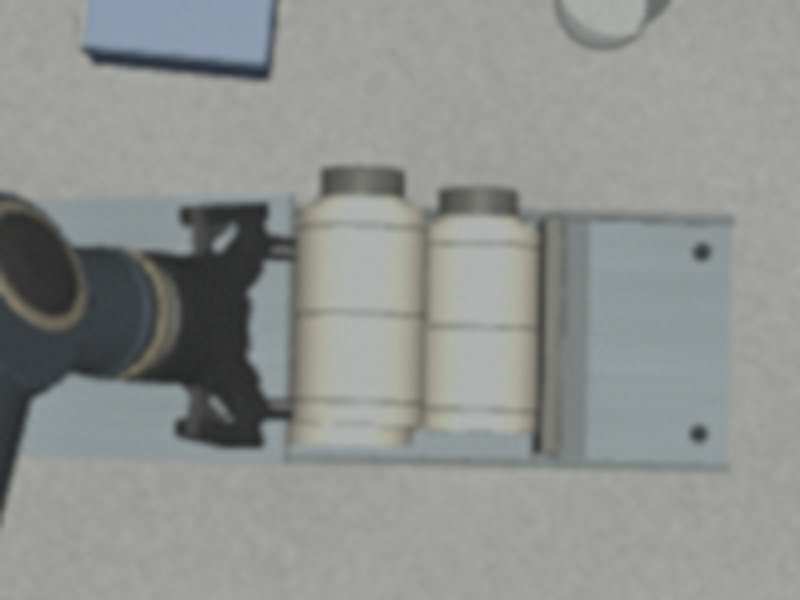

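C has passed the crest (centre 360 against A's 351). I'll follow slowly as a backstop while it rolls into the groove.

>>> send_rows --moves '[[[0, 0.001, -0.0015, 0, 0, 0, 1], [0, 0.002, -0.0035, 0, 0, 0, 1], [0, 0.003, -0.005, 0, 0, 0, 1], [0, 0.004, -0.0065, 0, 0, 0, 1], [0, 0.004, -0.0065, 0, 0, 0, 1]]]'

```text
time: 19.07
tcp_pos: [0.5698, 0.008, 0.0611]
orientation: [-0.485, 0.874, -0.015, 0.009]
contact_force: [0.0, 0.2, -1.3]
grip_width: 0.0854
```

```bash
python3 -c "
from plan import *
c=cam('top');im=cv2.resize(c['image'][150:300,230:430],None,fx=4,fy=4,interpolation=cv2.INTER_CUBIC);cv2.imwrite('pics/t25.png',im)
c=cam('side');cv2.imwrite('pics/s25.png',cv2.resize(c['image'][150:290,220:406],None,fx=4.2,fy=4.2,interpolation=cv2.INTER_CUBIC))
"
```

```text
(no output)
```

View pics/t25.png

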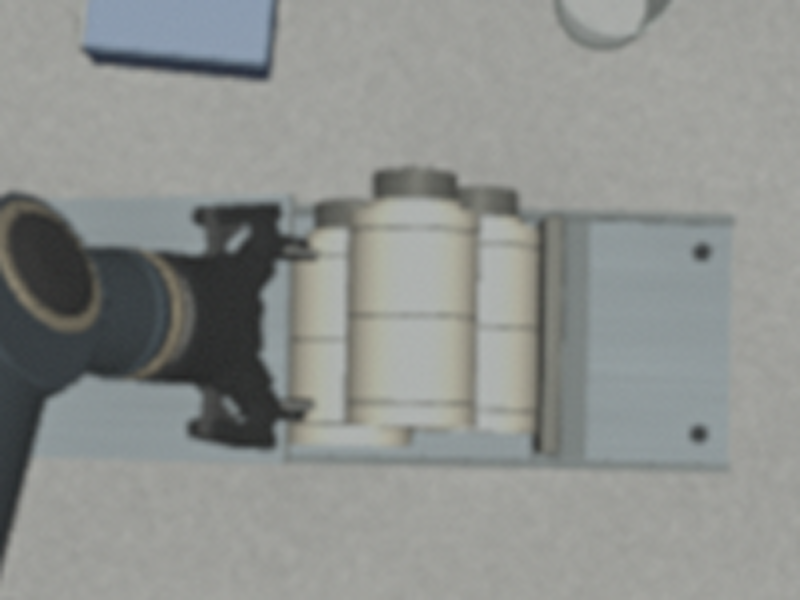

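View pics/s25.png

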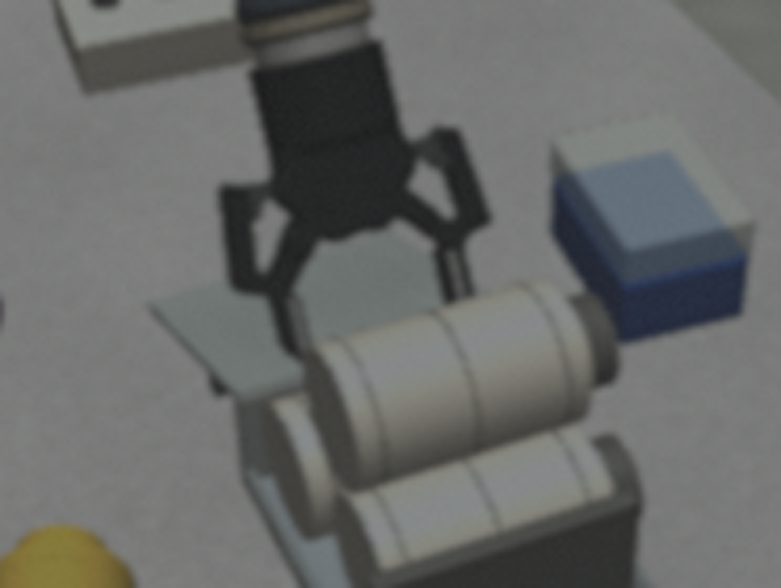

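C lies in the groove (crop centre 414), with A and B even on both sides, and the stop hasn't moved (x≈557). I'll back the fingers straight out and up.

>>> send_rows --moves '[[[0, -0.01, 0.01, 0, 0, 0, 1], [0, -0.03, 0.02, 0, 0, 0, 1], [0, -0.06, 0.03, 0, 0, 0, 1], [0, -0.09, 0.03, 0, 0, 0, 1], [0, -0.12, 0.03, 0, 0, 0, 1]]]'

```text
time: 19.58
tcp_pos: [0.5725, 0.1003, 0.1477]
orientation: [-0.486, 0.874, -0.013, 0.007]
contact_force: [-0.2, 0.4, -0.7]
grip_width: 0.0848
```

>>> send_rows --moves '[[[0, -0.02, 0.03, 0, 0, 0, 1], [0, -0.04, 0.06, 0, 0, 0, 1], [0, -0.05, 0.09, 0, 0, 0, 1], [0, -0.06, 0.11, 0, 0, 0, 1], [0, -0.06, 0.11, 0, 0, 0, 1]]]'

```text
time: 20.0
tcp_pos: [0.576, 0.2316, 0.1378]
orientation: [-0.487, 0.873, -0.01, 0.005]
contact_force: [-0.5, 1.5, 0.4]
grip_width: 0.0855
```

>>> send_rows --moves '[[[0, 0, 0, 0, 0, 0, 1], [0, 0, 0, 0, 0, 0, 1], [0, 0, 0, 0, 0, 0, 1], [0, 0, 0, 0, 0, 0, 1], [0, 0, 0, 0, 0, 0, 1]]]'

```text
time: 20.42
tcp_pos: [0.5771, 0.2212, 0.1402]
orientation: [-0.485, 0.874, -0.015, 0.009]
contact_force: [0.2, 0.5, -0.6]
grip_width: 0.0852
```

```bash
python3 -c "
from h import *
c=cam('top');im=cv2.resize(c['image'][150:300,230:430],None,fx=4,fy=4,interpolation=cv2.INTER_CUBIC)
P=[r2w(.08,y,.1533) for y in (-.065,.065)]+[r2w(.159,y,.082) for y in (-.075,.075)]
print((proj(c,np.array(P))-[230,150])*4)
cv2.imwrite('pics/t26.png',im)
c=cam('side');cv2.imwrite('pics/s26.png',cv2.resize(c['image'][130:290,220:433],None,fx=3.7,fy=3.7,interpolation=cv2.INTER_CUBIC))
"
```

```text
[[414.65009394 431.8287371 ]
 [418.91012929 212.95784865]
 [537.72151001 450.7538539 ]
 [541.93999515 210.9423373 ]]
```

View pics/t26.png

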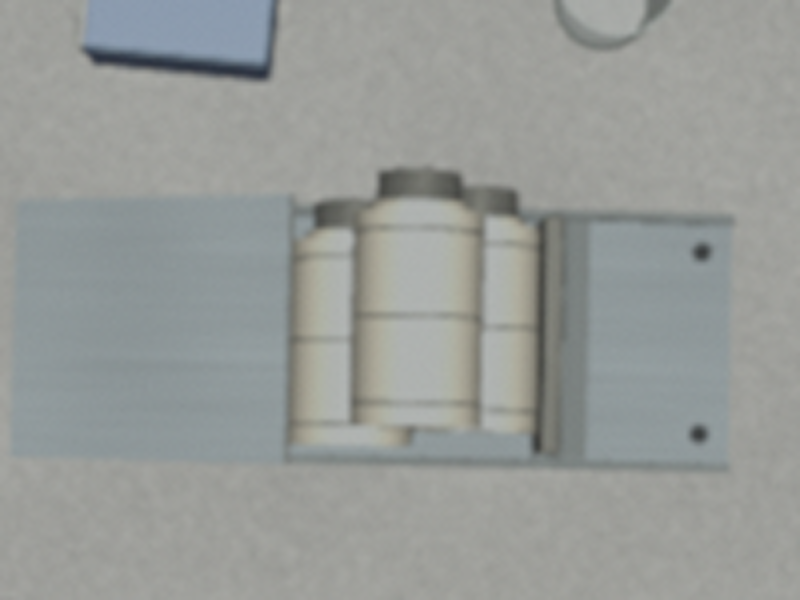

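View pics/s26.png

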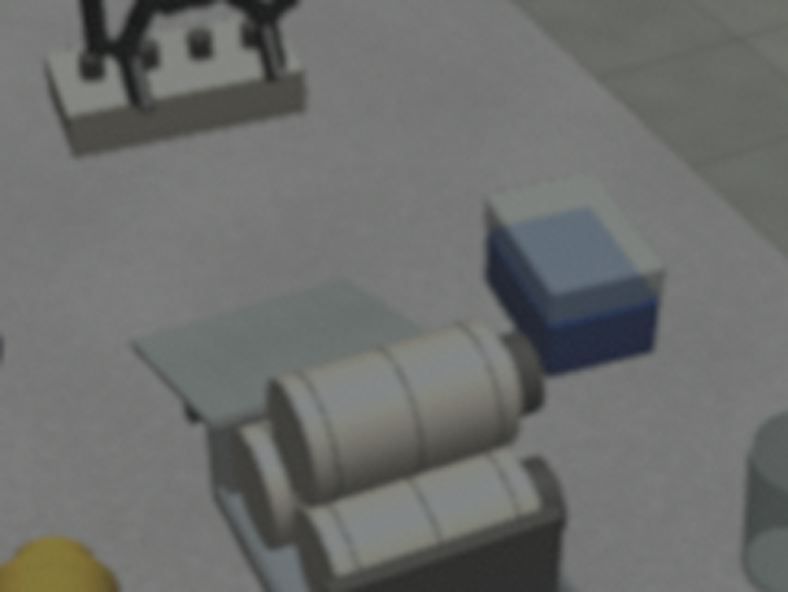

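```bash
python3 -c "
from h import *
import time
a=cam('top')['image'][190:270,280:400].astype(float);
for i in range(8): b=cam('top')
b=b['image'][190:270,280:400].astype(float);print(abs(a-b).mean(),abs(a-b).max())
def ctr(im,y0,y1):
    g=im[y0:y1].mean((0,2));return g
p=cv2.phaseCorrelate(cv2.cvtColor(a.astype(np.float32),6)[:,20:80],cv2.cvtColor(b.astype(np.float32),6)[:,20:80]);print(p)
from bench import manip
print(manip.state()['time'])
"
```

```text
0.7419097222222222 4.0
((-0.09936141967558854, -0.018968077129528638), 0.921359141667684)
20.9667
```

C is at rest. The change over 0.45 s is at noise level, with a shift of 0.1 px or less. I'm handing it in.

```bash
python3 -c "
from bench import ticket
print(ticket.sign_off())"
```

```text
the job is handed in; nothing more can be done
None
```

The pyramid is built and handed in at about 21 s of the 62 s allowed; sign-off gave no verdict.

**What I did:** I pushed the stop in with two open fingers until it met firm resistance. The force readings peaked at about 11 N. Then I squared the third bottle with the tilted fingers, rolled it up the ramp at about 60 mm/s and crept it over the first bottle. From there it dropped into the groove on its own, and I backed the fingers out and up.

**Last checks:**
- **Third bottle:** in the pictures it lies where the groove should be (rack x about 80 mm), square by eye and about 5 mm off mid width. Two pictures 0.45 s apart differ only by noise.
- **Stop:** its face is at about 159–160 mm, against the 166 mm limit. I estimated the position only to about 1–2 mm.
- **Bystanders:** none was touched, and the gripper is clear of everything.

**What disagreed:** the open fingertips sat about 36–40 mm behind the reported TCP, not the 13 mm stated. I saw this in all three cameras. I then lowered the TCP below bench height without contact, which confirmed it, and allowed for the offset when rolling the bottle. I only found it after the stop push, so that push probably touched the plate near its top edge, though it slid normally.

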